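Turn the serving board over against the worktop guard

TASK

The narrow wooden serving board lies upside down, with its rubber feet in the air. Stand it on end on the robot's side of the steel guard so that it leans steeply on the guard by itself, feet towards the robot, and let go. Then take it again, draw it over well past upright in the gripper rather than letting it topple, and lay it down flat on its feet on the worktop in front of the guard, leaving the plate of eggs, the jar and the pepper shaker where they are.

Things in the scene. Friction and masses are not known exactly. Their poses are not given: they have to be found in the camera images.
- board_mid (a point): Centre of a loose brown wooden serving board 150 x 62 x 12 mm (about 0.13 kg), lying upside down: four round black rubber feet (12 mm across, 5 mm high) stand on its upper face, 17 mm from each end and 9.5 mm from each long side. The point is half-way through the wood. x along the 150 mm length, y across the 62 mm width, z out of the face with the feet (so z is up at the start and must point down at the end, when this point lies 11 mm above the worktop). Both ends are alike.
- guard: Low steel fence fixed to the worktop, always beyond the board as seen from the robot: a plain upright wall 340 mm long, 80 mm high and 12 mm thick, with two small gussets on its far side. Origin under the middle of the wall, on the worktop; y along the wall, x through the wall, away from the robot (the near face is at x = -6 mm); z up. It can be turned about z.
- egg_plate: Bystander: white plate of peeled eggs, 170 mm across, 29 mm high. Origin under its centre.
- jar: Bystander: jar with steel lid, 72 mm across, 100 mm high. Origin under its centre.
- shaker: Bystander: small steel pepper shaker, 48 mm across, 82 mm high. Origin under its centre.

How it is judged:
By the outcome, as a careful person would: the job done as asked, in the order asked, and still so for the second after the job is handed in, with the robot touching nothing.
It also fails if it takes over 61 s, if anything falls off the work surface, if the arm or the gripper's body presses on something with over 40 N, if the wrist force passes 120 N, or if a joint passes its speed limit or range.

ROBOT

A 7-joint arm with a two-finger parallel gripper is mounted at the origin on the work surface. World frame = base frame: x ahead of the robot, y to its left, z up, the work surface at z = 0. Lengths are in m, angles in rad, forces in N, time in s.
With the tool pointing down it reaches from about 0.375 to 0.925 m from the base axis. Payload 3.1 kg.
Tool frame: the origin (TCP) lies at the very end of the fingers, on their centre line; the grasp point (between the pads) lies behind it (env.tcp_to_grasp is the z of the grasp point in the tool frame, in m); z points along the fingers, y is the line along which they close (so a half turn about z gives the same grasp; the last joint's range is limited). The gripper opens to 85 mm and grips with 20 to 120 N. Pads are 22 mm wide; open, the fingers measure 114 mm over their backs; the gripper's body (76 mm by 85 mm) begins 54 mm behind the grasp point. The pads swing forward as they close: fully open they stand 13 mm farther back than shut.
Start: joints at [-1.218, 0.383, 0.044, 1.598, -0.018, 1.161, -0.05], TCP at [0.283, 0.585, 0.231] pointing down, gripper open.
Joint ranges: [-2.61, 2.61], [-0.41, 2.15], [-1.48, 1.57], [0, 2.5], [-1.57, 4.71], [0.05, 1.97], [-2.85, 2.85]. Speed limits (rad/s): [2.79, 2.79, 3.14, 3.14, 3.14, 3.14, 3.14].

INTERFACE

Orientations are given as a 3x3 rotation matrix whose columns are the frame's x, y, z axes.
In Python, from bench import env, vision gives the robot as it stands.
- The arm moves only by the tool arm_command, never from a script. Its argument "targets" is a list of rows, each an object of numbers: "x", "y", "z": the shift along the tool's x, y, z in cm; "twist": the turn about the tool's z in rad; "hand": the closure, from 0 (fully open) to 1 (shut). A call has 1 to 10 rows; each row shifts and turns the commanded pose from where the row before left it, along the tool's axes as they then stand; what a row does not reach is not made up. A row lasts 1/12 s, in which the tool goes at most 41.7 mm and 7.16 degrees, less where a joint would pass 70% of its speed; a pose out of reach is approached as far as the arm can. A call with a gripper value outside its range is refused whole. The fingers move at their own pace and stop on an object; "squeeze" is the grip in N (left out, the last holds). Time passes only in rows, so rows that do not move let the fingers close. It gives the time, the measured TCP pose, the force, the opening and the grip force at its end, in the units of the state.
- env.get_obs(): the state, without advancing time (a new reading comes with each control period).
- vision.get_image(name): name is "scene" or "top"; returns the picture (384x512x3 uint8, red, green, blue); there is no depth.
- vision.get_calibration(name): a dict with "K" (3x3 intrinsics, pixels), "k1" (the pictures are not rectified: a ray, as slopes to the right and down, at radius r is drawn at 1 + k1 r^2 times it, then the intrinsics apply), "position" and "orientation" of the camera in the world. Camera axes: x right, y up, looking along -z (the intrinsics and any distortion apply to the point x, -y, -z); pixel columns grow to the right and rows downward; lengths in m; the calibration is good to about 2 mm. A picture is of the moment at which its call begins. get_calibration takes no time and is no camera call.
- env.close_job(): hands the job in; it is judged then, once.
The state is a dict: "time_s": time; "joints": joint angles; "dq": joint speeds; "joint_torque": joint torques, N m; "eef_pos": TCP position; "eef_rot": TCP orientation; "wrist_force": force on the tool from outside, world axes, zero at the start; "wrist_torque": the same for the moment, N m; "width": finger opening in m; "gripper_force": force on a finger pad.
Only numpy, scipy, OpenCV 4.12 (cv2) and the standard library are available. Lean on these libraries where they do the work, as an engineer would, in place of code of your own. Each camera call takes 0.05 s, during which the arm holds its last target. There are 200 camera calls.

## Working session

There is one attempt and no reset: what is moved stays moved. The work goes in short steps, Python scripts to look and compute and a tool call to move; the robot and the scene stay as the last step left them, time stands still between calls to the robot, and variables do not carry over. Pictures are saved under pics/ and viewed, at most 10 in all, crops included, and the job is handed in when it is done.

Besides the shell and the picture viewer there is one more tool, called after "Request:" by a JSON object that holds its "name" and its "arguments", one argument or row to a line. arm_command: Moves the arm, as the interface text tells. Its arguments: {"type":"object","properties":{"targets":{"type":"array","items":{"type":"object","properties":{"x":{"type":"number"},"y":{"type":"number"},"z":{"type":"number"},"twist":{"type":"number"},"hand":{"type":"number"}}}},"squeeze":{"type":"number"}},"required":["targets"]}

```bash
ls; mkdir -p pics; python3 - <<'E'
from bench import env, vision
import cv2, numpy as np
for n in("scene","top"):
    im=vision.get_image(n); cv2.imwrite(f"pics/{n}0.png",cv2.resize(im[:,:,::-1],(800,600),interpolation=cv2.INTER_CUBIC)); cv2.imwrite(f"pics/raw_{n}0.png",im[:,:,::-1])
    c=vision.get_calibration(n); print(n,{k:np.round(v,4).tolist() for k,v in c.items()})
print(env.tcp_to_grasp); o=env.get_obs(); print({k:np.round(v,3).tolist() for k,v in o.items()})
E
```

```text
pics
scene {'K': [[411.8392, 0.0, 251.6267], [0.0, 411.8392, 194.7635], [0.0, 0.0, 1.0]], 'k1': -0.0869, 'position': [1.1953, 0.6171, 0.7917], 'orientation': [[-0.718, -0.4489, 0.5319], [0.696, -0.4674, 0.5451], [0.0039, 0.7616, 0.6481]]}
top {'K': [[465.4767, 0.0, 250.3421], [0.0, 465.4767, 205.7503], [0.0, 0.0, 1.0]], 'k1': -0.1158, 'position': [0.3382, -0.0058, 1.2564], 'orientation': [[-0.0082, 0.9797, -0.2001], [-1.0, -0.0084, -0.0001], [-0.0018, 0.2001, 0.9798]]}
-0.0187
{'time_s': 0.1, 'joints': [-1.218, 0.384, 0.044, 1.599, -0.018, 1.161, -0.05], 'dq': [-0.0, -0.001, 0.001, -0.005, -0.001, -0.003, -0.001], 'joint_torque': [0.003, -43.473, 1.029, -25.045, 0.011, 0.005, 0.0], 'eef_pos': [0.283, 0.584, 0.23], 'eef_rot': [[-0.9, 0.436, -0.001], [0.436, 0.9, -0.002], [-0.0, -0.002, -1.0]], 'wrist_force': [1.133, 0.161, -0.293], 'wrist_torque': [-0.03, -0.009, 0.025], 'gripper_force': 0.0, 'width': 0.085}
```

View pics/scene0.png

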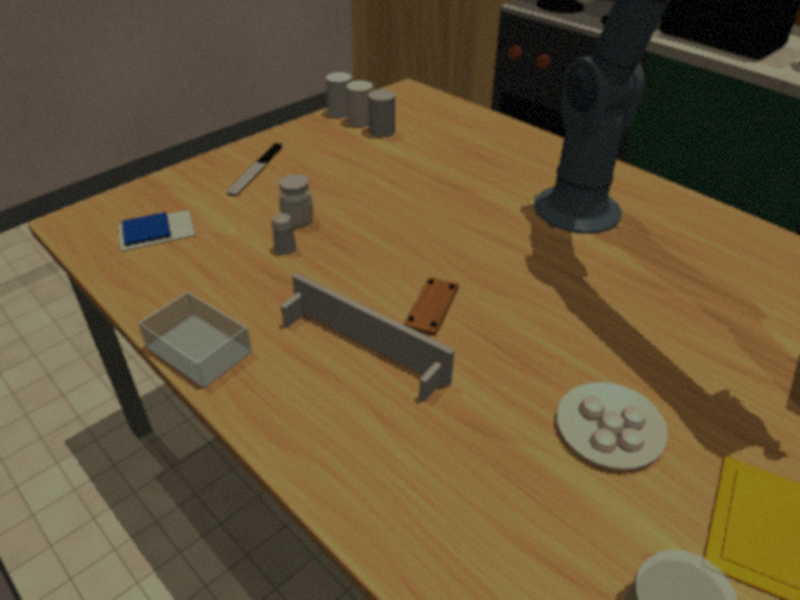

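View pics/top0.png

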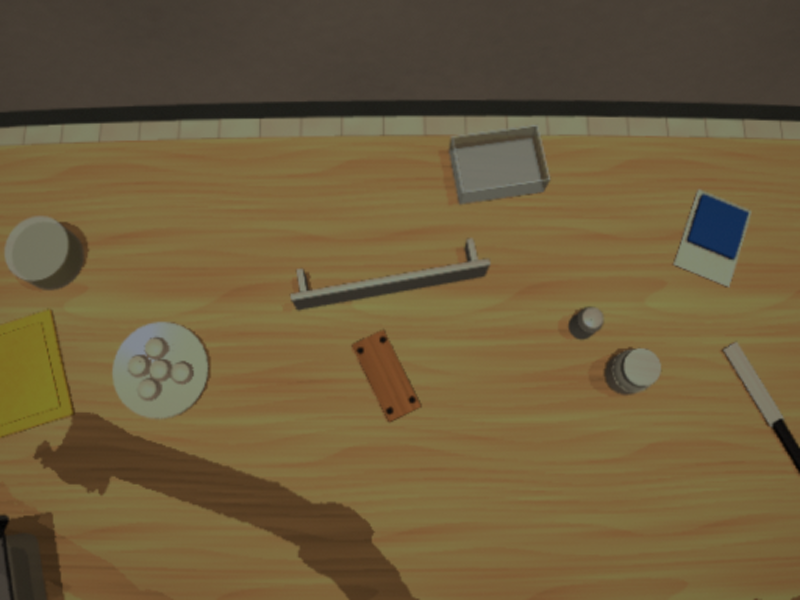

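Top view: board at about (387,376), guard face from (293,303) to (489,265), plate (160,370), shaker (587,322), jar (635,370). I'll enlarge the board and guard to get corners.

```bash
python3 - <<'E'
import cv2
im=cv2.imread("pics/raw_top0.png")[145:275,180:320]; cv2.imwrite("pics/c1.png",cv2.resize(im,None,fx=4.5,fy=4.5,interpolation=cv2.INTER_CUBIC))
E
cat > h.py <<'E'
from bench import env, vision
import numpy as np, cv2
from scipy.spatial.transform import Rotation
def ray(n,uv):
    c=vision.get_calibration(n);K=np.array(c["K"],float);uv=np.array(uv,float).reshape(-1,1,2)
    d=cv2.undistortPoints(uv,K,np.array([c["k1"],0,0,0.]))[:,0]
    R=np.array(c["orientation"]);return np.array(c["position"]),np.c_[d[:,0],-d[:,1],-np.ones(len(d))]@R.T
def onz(n,uv,z):
    p,d=ray(n,uv); return p+d*((z-p[2])/d[:,2])[:,None]
def pix(n,X):
    c=vision.get_calibration(n);R=np.array(c["orientation"]);q=(np.atleast_2d(X)-c["position"])@R
    q=q*[1,-1,-1]; return cv2.projectPoints(q[:,None],np.zeros(3),np.zeros(3),np.array(c["K"],float),np.array([c["k1"],0,0,0.]))[0][:,0]
def save(n,name,box,f):
    im=vision.get_image(n)[:,:,::-1]; x,y,X,Y=box; cv2.imwrite(f"pics/{name}.png",cv2.resize(im[y:Y,x:X],None,fx=f,fy=f,interpolation=cv2.INTER_CUBIC))
E
```

```text
(no output)
```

View pics/c1.png

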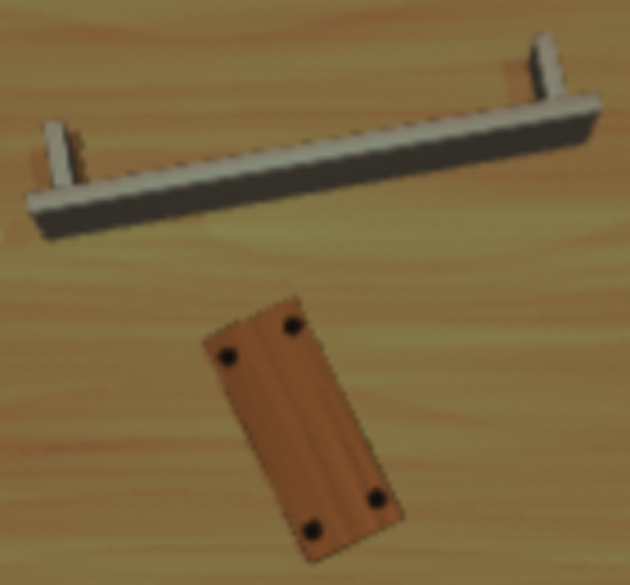

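The crop shows board corners at (203,342), (297,296), (405,518) and (312,562), and the guard's base line from (48,240) to (586,143).

```bash
python3 - <<'E'
from h import *
f=lambda a:np.array(a)/4.5+[180-.4,145-.4]
b=onz("top",f([(203,342),(297,296),(405,518),(312,562)]),.012)
ft=onz("top",f([(228,356),(293,325),(376,499),(312,530)]),.017)
g=onz("top",f([(48,240),(586,143)]),0); gt=onz("top",f([(30,211),(600,110)]),.08)
np.set_printoptions(precision=4,suppress=True)
print(b,"\n",b.mean(0),np.linalg.norm(np.roll(b,-1,0)-b,axis=1)); print(ft.mean(0),ft); print(g,np.linalg.norm(g[1]-g[0])); print(gt,np.linalg.norm(gt[1]-gt[0]))
for q in(b,ft): d=q[0]+q[1]-q[2]-q[3]; print("board yaw",np.degrees(np.arctan2(d[1],d[0])))
for q in(g,gt): d=q[0]-q[1]; print("guard normal yaw",np.degrees(np.arctan2(-d[0],d[1])))
n=lambda x:print(x)
s=lambda u:np.array(u)/1.5625
print("plate",onz("top",[s((160,370))],.01),"shaker",onz("top",[s((590,318))],.082),"jar",onz("top",[s((640,369))],.1))
E
```

```text
[[ 0.5518  0.0642  0.012 ]
 [ 0.5795  0.0074  0.012 ]
 [ 0.4448 -0.0558  0.012 ]
 [ 0.4193 -0.0005  0.012 ]] 
 [0.4988 0.0038 0.012 ] [0.0633 0.1488 0.061  0.1474]
[0.4992 0.0049 0.017 ] [[ 0.5423  0.0489  0.017 ]
 [ 0.5608  0.0098  0.017 ]
 [ 0.4558 -0.0386  0.017 ]
 [ 0.4378 -0.0006  0.017 ]]
[[ 0.6183  0.1606  0.    ]
 [ 0.6771 -0.1727  0.    ]] 0.3384594752253083
[[ 0.6177  0.1608  0.08  ]
 [ 0.6754 -0.171   0.08  ]] 0.33675850983159805
board yaw 25.577969241913884
board yaw 25.074107145460673
guard normal yaw 10.017515823475232
guard normal yaw 9.872690064083116
plate [[0.5096 0.3992 0.01  ]] shaker [[ 0.5811 -0.3365  0.082 ]] jar [[ 0.4921 -0.409   0.1   ]]
```

Request:
{"name": "arm_command", "arguments": {
  "targets": [
    {"x": -3,"y": -2.35,"hand": 0},
    {"x": -3,"y": -2.35},
    {"x": -3,"y": -2.35},
    {"x": -3,"y": -2.35},
    {"x": -3,"y": -2.35},
    {"x": -3,"y": -2.35},
    {"x": -3,"y": -2.35},
    {"x": -3,"y": -2.35},
    {"x": -3,"y": -2.35},
    {"x": -3,"y": -2.35}
  ],
  "squeeze": 20
}}

```text
$.targets[0]: bad value
```

Request:
{"name": "arm_command", "arguments": {
  "targets": [
    {"twist": 0.12,"hand": 0.2},
    {"twist": 0.12},
    {"twist": 0.12},
    {"twist": 0.12},
    {"twist": 0.12},
    {"twist": 0.12},
    {"twist": 0.12},
    {"twist": 0.12},
    {"twist": 0.12},
    {"twist": 0.12}
  ]
}}

```text
$.targets[0]: bad value
```

Request:
{"name": "arm_command", "arguments": {
  "targets": [
    {"twist": 0.12},
    {"twist": 0.12},
    {"twist": 0.12},
    {"twist": 0.12},
    {"twist": 0.12},
    {"twist": 0.12},
    {"twist": 0.12},
    {"twist": 0.12},
    {"twist": 0.09},
    {}
  ]
}}

```text
$.targets[0]: bad value
```

Request:
{"name": "arm_command", "arguments": {
  "targets": [
    {"x": -3,"y": -2.35,"z": 0,"twist": 0,"hand": 0},
    {"x": -3,"y": -2.35,"z": 0,"twist": 0,"hand": 0},
    {"x": -3,"y": -2.35,"z": 0,"twist": 0,"hand": 0},
    {"x": -3,"y": -2.35,"z": 0,"twist": 0,"hand": 0},
    {"x": -3,"y": -2.35,"z": 0,"twist": 0,"hand": 0},
    {"x": -3,"y": -2.35,"z": 0,"twist": 0,"hand": 0},
    {"x": -3,"y": -2.35,"z": 0,"twist": 0,"hand": 0},
    {"x": -3,"y": -2.35,"z": 0,"twist": 0,"hand": 0},
    {"x": -3,"y": -2.35,"z": 0,"twist": 0,"hand": 0},
    {"x": -3,"y": -2.35,"z": 0,"twist": 0,"hand": 0}
  ],
  "squeeze": 20
}}

```text
time_s: 0.93
eef_pos: [0.4509, 0.2408, 0.2309]
eef_rot: [[-0.9, 0.435, -0.001], [0.435, 0.9, -0.0], [0.0, -0.0, -1.0]]
wrist_force: [0.5, 0.3, -0.1]
width: 0.0856
gripper_force: 0.0
```

Request:
{"name": "arm_command", "arguments": {
  "targets": [
    {"x": 0,"y": 0,"z": 0,"twist": 0.12,"hand": 0.2},
    {"x": 0,"y": 0,"z": 0,"twist": 0.12,"hand": 0.2},
    {"x": 0,"y": 0,"z": 0,"twist": 0.12,"hand": 0.2},
    {"x": 0,"y": 0,"z": 0,"twist": 0.12,"hand": 0.2},
    {"x": 0,"y": 0,"z": 0,"twist": 0.12,"hand": 0.2},
    {"x": 0,"y": 0,"z": 0,"twist": 0.12,"hand": 0.2},
    {"x": 0,"y": 0,"z": 0,"twist": 0.12,"hand": 0.2},
    {"x": 0,"y": 0,"z": 0,"twist": 0.12,"hand": 0.2},
    {"x": 0,"y": 0,"z": 0,"twist": 0.12,"hand": 0.2},
    {"x": 0,"y": 0,"z": 0,"twist": 0.12,"hand": 0.2}
  ]
}}

```text
time_s: 1.77
eef_pos: [0.4503, 0.2426, 0.2307]
eef_rot: [[0.086, 0.996, -0.001], [0.996, -0.086, -0.001], [-0.001, -0.001, -1.0]]
wrist_force: [0.2, -0.3, 0.8]
width: 0.0678
gripper_force: 0.0
```

Request:
{"name": "arm_command", "arguments": {
  "targets": [
    {"x": 0,"y": 0,"z": 0,"twist": 0.12,"hand": 0.2},
    {"x": 0,"y": 0,"z": 0,"twist": 0.12,"hand": 0.2},
    {"x": 0,"y": 0,"z": 0,"twist": 0.12,"hand": 0.2},
    {"x": 0,"y": 0,"z": 0,"twist": 0.12,"hand": 0.2},
    {"x": 0,"y": 0,"z": 0,"twist": 0.12,"hand": 0.2},
    {"x": 0,"y": 0,"z": 0,"twist": 0.12,"hand": 0.2},
    {"x": 0,"y": 0,"z": 0,"twist": 0.12,"hand": 0.2},
    {"x": 0,"y": 0,"z": 0,"twist": 0.12,"hand": 0.2},
    {"x": 0,"y": 0,"z": 0,"twist": 0.09,"hand": 0.2}
  ]
}}

```text
time_s: 2.52
eef_pos: [0.4504, 0.2426, 0.2307]
eef_rot: [[0.907, 0.422, -0.001], [0.422, -0.907, -0.001], [-0.001, 0.0, -1.0]]
wrist_force: [0.8, 0.3, 0.2]
width: 0.0685
gripper_force: 0.0
```

Request:
{"name": "arm_command", "arguments": {
  "targets": [
    {"x": 0.1,"y": 3.38,"z": 0,"twist": 0,"hand": 0.2},
    {"x": 0.1,"y": 3.38,"z": 0,"twist": 0,"hand": 0.2},
    {"x": 0.1,"y": 3.38,"z": 0,"twist": 0,"hand": 0.2},
    {"x": 0.1,"y": 3.38,"z": 0,"twist": 0,"hand": 0.2},
    {"x": 0.1,"y": 3.38,"z": 0,"twist": 0,"hand": 0.2},
    {"x": 0.1,"y": 3.38,"z": 0,"twist": 0,"hand": 0.2},
    {"x": 0.06,"y": 3.35,"z": 0,"twist": 0,"hand": 0.2},
    {"x": 0,"y": 0,"z": 4,"twist": 0,"hand": 0.2},
    {"x": 0,"y": 0,"z": 4,"twist": 0,"hand": 0.2},
    {"x": 0,"y": 0,"z": 4,"twist": -0.007,"hand": 0.2}
  ]
}}

```text
time_s: 3.35
eef_pos: [0.5586, 0.031, 0.1106]
eef_rot: [[0.902, 0.431, 0.003], [0.431, -0.902, 0.001], [0.003, 0.001, -1.0]]
wrist_force: [0.7, 0.6, -0.3]
width: 0.0687
gripper_force: 0.0
```

Request:
{"name": "arm_command", "arguments": {
  "targets": [
    {"x": 0,"y": 0,"z": 3,"twist": 0,"hand": 0.2},
    {"x": 0,"y": 0,"z": 3,"twist": 0,"hand": 0.2},
    {"x": 0,"y": 0,"z": 0,"twist": 0,"hand": 0.2}
  ]
}}

```text
time_s: 3.6
eef_pos: [0.5511, 0.0317, 0.0447]
eef_rot: [[0.901, 0.433, -0.014], [0.433, -0.901, -0.003], [-0.014, -0.004, -1.0]]
wrist_force: [-0.9, 0.4, -1.3]
width: 0.0686
gripper_force: 0.0
```

```bash
python3 - <<'E'
from h import *
o=env.get_obs(); print(o["eef_pos"],env.tcp_to_grasp,o["width"],o["joints"])
save("scene","s1",(180,90,340,250),3.75)
a=vision.get_image("top")[145:275,180:320,::-1]; cv2.imwrite("pics/t1.png",cv2.resize(a,None,fx=4.5,fy=4.5,interpolation=cv2.INTER_CUBIC))
i=cv2.imread("pics/s1.png");j=cv2.imread("pics/t1.png");h=500
r=lambda q:cv2.resize(q,(int(q.shape[1]*380/q.shape[0]),380))
cv2.imwrite("pics/st1.png",np.hstack([r(i),r(j)]))
E
```

```text
[0.55107486 0.03169271 0.04470914] -0.0187 0.06859664788954759 [-0.53956861  0.4933702   0.48800466  1.97216417 -0.32376919  0.76718209
 -0.98446758]
```

View pics/st1.png

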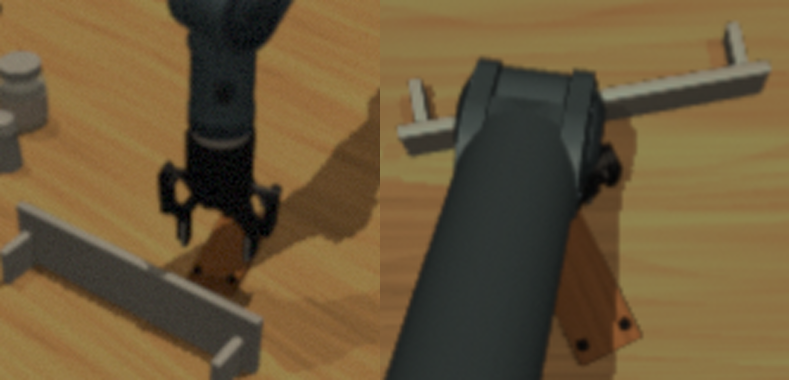

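The gripper straddles the far end of the board: fingers near (183,235) and (250,255) in the left half, two feet visible at (197,270) and (231,280). Next I descend in small steps.

Request:
{"name": "arm_command", "arguments": {
  "targets": [
    {"x": 0,"y": 0,"z": 1.5,"twist": 0,"hand": 0.2},
    {"x": 0,"y": 0,"z": 1.5,"twist": 0,"hand": 0.2},
    {"x": 0,"y": 0,"z": 0.5,"twist": 0,"hand": 0.2},
    {"x": 0,"y": 0,"z": 0.5,"twist": 0,"hand": 0.2},
    {"x": 0,"y": 0,"z": 0,"twist": 0,"hand": 0.2},
    {"x": 0,"y": 0,"z": 0,"twist": 0,"hand": 0.2}
  ]
}}

```text
time_s: 4.2
eef_pos: [0.5587, 0.0321, 0.0125]
eef_rot: [[0.901, 0.433, 0.002], [0.433, -0.901, 0.0], [0.002, 0.0, -1.0]]
wrist_force: [0.2, -0.5, -0.7]
width: 0.0685
gripper_force: 0.0
```

Request:
{"name": "arm_command", "arguments": {
  "targets": [
    {"x": -0.15,"y": 0,"z": 0.4,"twist": 0,"hand": 0.2},
    {"x": -0.15,"y": 0,"z": 0.4,"twist": 0,"hand": 0.2},
    {"x": 0,"y": 0,"z": 0.3,"twist": 0,"hand": 0.2},
    {"x": 0,"y": 0,"z": 0,"twist": 0,"hand": 0.2}
  ]
}}

```text
time_s: 4.53
eef_pos: [0.5541, 0.0306, -0.0004]
eef_rot: [[0.901, 0.433, -0.002], [0.433, -0.901, -0.0], [-0.001, -0.001, -1.0]]
wrist_force: [-0.5, 0.4, 0.1]
width: 0.0685
gripper_force: 0.0
```

Request:
{"name": "arm_command", "arguments": {
  "targets": [
    {"x": 0,"y": 0,"z": 0.2,"twist": 0,"hand": 0.2},
    {"x": 0,"y": 0,"z": 0,"twist": 0,"hand": 0.2},
    {"x": 0,"y": 0,"z": 0,"twist": 0,"hand": 0.45},
    {"x": 0,"y": 0,"z": 0,"twist": 0,"hand": 0.45},
    {"x": 0,"y": 0,"z": 0,"twist": 0,"hand": 0.45},
    {"x": 0,"y": 0,"z": 0,"twist": 0,"hand": 0.45}
  ],
  "squeeze": 25
}}

```text
time_s: 5.03
eef_pos: [0.555, 0.0308, -0.0017]
eef_rot: [[0.901, 0.433, 0.0], [0.433, -0.901, 0.0], [0.0, -0.0, -1.0]]
wrist_force: [-0.4, 0.6, 0.4]
width: 0.0612
gripper_force: 27.8
```

```bash
python3 - <<'E'
import numpy as np
t=np.radians(np.arange(0,77,4)); x=13.7*np.cos(t)-.8*np.sin(t); z=13.7*np.sin(t)+.8*np.cos(t)
print([(round(a,2),round(-b,2)) for a,b in zip(np.diff(x),np.diff(z))])
E
```

```text
[(np.float64(-0.09), np.float64(-0.95)), (np.float64(-0.16), np.float64(-0.95)), (np.float64(-0.22), np.float64(-0.93)), (np.float64(-0.29), np.float64(-0.91)), (np.float64(-0.35), np.float64(-0.89)), (np.float64(-0.41), np.float64(-0.87)), (np.float64(-0.47), np.float64(-0.83)), (np.float64(-0.53), np.float64(-0.8)), (np.float64(-0.58), np.float64(-0.76)), (np.float64(-0.63), np.float64(-0.72)), (np.float64(-0.68), np.float64(-0.67)), (np.float64(-0.73), np.float64(-0.62)), (np.float64(-0.77), np.float64(-0.57)), (np.float64(-0.81), np.float64(-0.52)), (np.float64(-0.84), np.float64(-0.46)), (np.float64(-0.87), np.float64(-0.4)), (np.float64(-0.9), np.float64(-0.34)), (np.float64(-0.92), np.float64(-0.27)), (np.float64(-0.93), np.float64(-0.21))]
```

Request:
{"name": "arm_command", "arguments": {
  "targets": [
    {"x": -0.09,"y": 0,"z": -0.95,"twist": 0,"hand": 0.45},
    {"x": -0.16,"y": 0,"z": -0.95,"twist": 0,"hand": 0.45},
    {"x": -0.22,"y": 0,"z": -0.93,"twist": 0,"hand": 0.45},
    {"x": -0.29,"y": 0,"z": -0.91,"twist": 0,"hand": 0.45},
    {"x": -0.35,"y": 0,"z": -0.89,"twist": 0,"hand": 0.45},
    {"x": -0.41,"y": 0,"z": -0.87,"twist": 0,"hand": 0.45},
    {"x": -0.47,"y": 0,"z": -0.83,"twist": 0,"hand": 0.45},
    {"x": -0.53,"y": 0,"z": -0.8,"twist": 0,"hand": 0.45}
  ]
}}

```text
time_s: 5.7
eef_pos: [0.5318, 0.0195, 0.0706]
eef_rot: [[0.901, 0.433, 0.0], [0.433, -0.901, 0.0], [0.0, 0.0, -1.0]]
wrist_force: [-0.6, 0.1, -1.2]
width: 0.0609
gripper_force: 27.7
```

```bash
python3 - <<'E'
from h import *
save("scene","s2",(180,90,340,250),3.75)
E
```

```text
(no output)
```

View pics/s2.png

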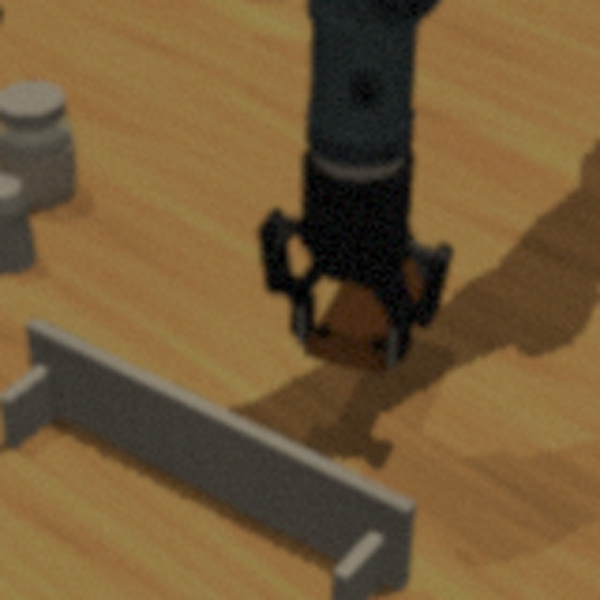

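```bash
python3 - <<'E'
from h import *
o=env.get_obs();p=o["eef_pos"];R=o["eef_rot"]; fx=np.array(R)[:,0];fy=np.array(R)[:,1];up=np.array([0,0,1.])
for th in(0,10,20,30,40):
    t=np.radians(th); X=np.cos(t)*fx+np.sin(t)*up; N=-np.sin(t)*fx+np.cos(t)*up
    c=p+up*.0095
    P=[c+X*a+fy*b+N*n for a,b,n in[(.013,-.031,.006),(.013,.031,.006),(.013,.031,-.006),(-.004,-.0215,.011),(-.004,.0215,.011),(-.137,.031,.006),(-.137,-.031,.006),(-.137,.031,-.006)]]
    print(th,((pix("scene",np.array(P))-[180,90])*3.75).round().tolist())
E
```

```text
0 [[382.0, 357.0], [301.0, 338.0], [301.0, 351.0], [376.0, 335.0], [321.0, 322.0], [363.0, 230.0], [437.0, 246.0], [362.0, 242.0]]
10 [[382.0, 353.0], [301.0, 335.0], [300.0, 349.0], [377.0, 334.0], [322.0, 322.0], [361.0, 255.0], [435.0, 271.0], [360.0, 268.0]]
20 [[383.0, 350.0], [302.0, 331.0], [300.0, 347.0], [378.0, 334.0], [322.0, 322.0], [358.0, 282.0], [431.0, 298.0], [356.0, 295.0]]
30 [[384.0, 347.0], [303.0, 328.0], [300.0, 344.0], [378.0, 335.0], [323.0, 322.0], [353.0, 309.0], [426.0, 326.0], [351.0, 323.0]]
40 [[385.0, 344.0], [304.0, 325.0], [300.0, 341.0], [379.0, 336.0], [323.0, 323.0], [348.0, 337.0], [420.0, 354.0], [344.0, 352.0]]
```

```bash
python3 - <<'E'
import cv2
im=cv2.imread("pics/s2.png"); c=im[200:400,230:480]; c=cv2.convertScaleAbs(c,alpha=2.2,beta=10); cv2.imwrite("pics/s2b.png",cv2.resize(c,None,fx=3,fy=3,interpolation=cv2.INTER_CUBIC))
E
```

```text
(no output)
```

View pics/s2b.png

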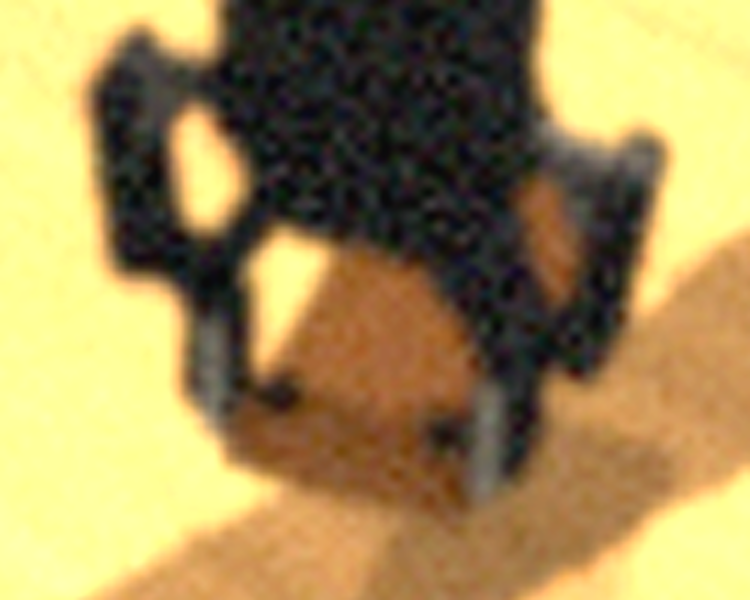

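The edges' slope shows the board was lifted flat: it did not pivot in the pads. So I will grip nearer the middle and tilt it by pushing its front overhang down on the guard's top edge. First I set it back down.

Request:
{"name": "arm_command", "arguments": {
  "targets": [
    {"x": 0,"y": 0,"z": 2.5,"twist": 0,"hand": 0.45},
    {"x": 0,"y": 0,"z": 2.5,"twist": 0,"hand": 0.45},
    {"x": 0,"y": 0,"z": 1.5,"twist": 0,"hand": 0.45},
    {"x": 0,"y": 0,"z": 0.4,"twist": 0,"hand": 0.45},
    {"x": 0,"y": 0,"z": 0.2,"twist": 0,"hand": 0.45},
    {"x": 0,"y": 0,"z": 0,"twist": 0,"hand": 0.45},
    {"x": 0,"y": 0,"z": 0,"twist": 0,"hand": 0.2},
    {"x": 0,"y": 0,"z": 0,"twist": 0,"hand": 0.2},
    {"x": 0,"y": 0,"z": 0,"twist": 0,"hand": 0.2}
  ]
}}

```text
time_s: 6.5
eef_pos: [0.5332, 0.0198, -0.0006]
eef_rot: [[0.901, 0.433, 0.002], [0.433, -0.901, 0.0], [0.002, 0.001, -1.0]]
wrist_force: [-0.7, -0.4, 0.0]
width: 0.0683
gripper_force: 0.0
```

Request:
{"name": "arm_command", "arguments": {
  "targets": [
    {"x": -1.3,"y": 0,"z": 0,"twist": 0,"hand": 0.2},
    {"x": -1.3,"y": 0,"z": 0,"twist": 0,"hand": 0.2},
    {"x": -1.3,"y": 0,"z": 0,"twist": 0,"hand": 0.2},
    {"x": 0,"y": 0,"z": 0.1,"twist": 0,"hand": 0.2},
    {"x": 0,"y": 0,"z": 0,"twist": 0,"hand": 0.2},
    {"x": 0,"y": 0,"z": 0,"twist": 0,"hand": 0.45},
    {"x": 0,"y": 0,"z": 0,"twist": 0,"hand": 0.45},
    {"x": 0,"y": 0,"z": 0,"twist": 0,"hand": 0.45},
    {"x": 0,"y": 0,"z": 0,"twist": 0,"hand": 0.45}
  ],
  "squeeze": 25
}}

```text
time_s: 7.25
eef_pos: [0.4983, 0.0033, -0.0019]
eef_rot: [[0.901, 0.433, 0.001], [0.433, -0.901, 0.0], [0.001, 0.0, -1.0]]
wrist_force: [-2.3, -0.6, 5.8]
width: 0.061
gripper_force: 27.5
```

Request:
{"name": "arm_command", "arguments": {
  "targets": [
    {"x": 0,"y": 0,"z": -2.6,"twist": 0,"hand": 0.45},
    {"x": 0,"y": 0,"z": -2.6,"twist": 0,"hand": 0.45},
    {"x": 0,"y": 0,"z": -2.6,"twist": 0,"hand": 0.45},
    {"x": 0,"y": 0,"z": -2.4,"twist": 0,"hand": 0.45},
    {"x": 0,"y": 0,"z": 0,"twist": 0.09,"hand": 0.45},
    {"x": 0,"y": 0,"z": 0,"twist": 0.09,"hand": 0.45},
    {"x": 0,"y": 0,"z": 0,"twist": 0.09,"hand": 0.45},
    {"x": 0,"y": 0,"z": 0,"twist": 0,"hand": 0.45}
  ]
}}

```text
time_s: 7.92
eef_pos: [0.4974, 0.0034, 0.0995]
eef_rot: [[0.984, 0.176, 0.001], [0.176, -0.984, -0.0], [0.001, 0.0, -1.0]]
wrist_force: [-0.2, -0.5, -2.2]
width: 0.0609
gripper_force: 29.2
```

Yaw is now 10.1°. Next I go forward 10.5 cm, then down.

Request:
{"name": "arm_command", "arguments": {
  "targets": [
    {"x": 2.7,"y": 0,"z": 0,"twist": 0,"hand": 0.45},
    {"x": 2.7,"y": 0,"z": 0,"twist": 0,"hand": 0.45},
    {"x": 2.7,"y": 0,"z": 0,"twist": 0,"hand": 0.45},
    {"x": 2.5,"y": 0,"z": 0,"twist": 0,"hand": 0.45},
    {"x": 0,"y": 0,"z": 0.5,"twist": 0,"hand": 0.45},
    {"x": 0,"y": 0,"z": 0.5,"twist": 0,"hand": 0.45},
    {"x": 0,"y": 0,"z": 0.5,"twist": 0,"hand": 0.45},
    {"x": 0,"y": 0,"z": 0,"twist": 0,"hand": 0.45}
  ]
}}

```text
time_s: 8.58
eef_pos: [0.5986, 0.0212, 0.0823]
eef_rot: [[0.984, 0.177, -0.005], [0.177, -0.984, -0.001], [-0.005, -0.0, -1.0]]
wrist_force: [-0.7, 0.1, -2.2]
width: 0.0613
gripper_force: 29.2
```

Request:
{"name": "arm_command", "arguments": {
  "targets": [
    {"x": 0,"y": 0,"z": 0.5,"twist": 0,"hand": 0.45},
    {"x": 0,"y": 0,"z": 0.5,"twist": 0,"hand": 0.45},
    {"x": 0,"y": 0,"z": 0.4,"twist": 0,"hand": 0.45},
    {"x": 0.2,"y": 0,"z": 0.4,"twist": 0,"hand": 0.45},
    {"x": 0.3,"y": 0,"z": 0.3,"twist": 0,"hand": 0.45},
    {"x": 0.3,"y": 0,"z": 0.3,"twist": 0,"hand": 0.45},
    {"x": 0,"y": 0,"z": 0,"twist": 0,"hand": 0.45}
  ]
}}

```text
time_s: 9.17
eef_pos: [0.6057, 0.022, 0.0591]
eef_rot: [[0.984, 0.176, -0.008], [0.176, -0.984, -0.001], [-0.008, -0.001, -1.0]]
wrist_force: [-5.6, -1.4, 3.3]
width: 0.0614
gripper_force: 32.3
```

Request:
{"name": "arm_command", "arguments": {
  "targets": [
    {"x": 0.4,"y": 0,"z": 0,"twist": 0,"hand": 0.45},
    {"x": 0.4,"y": 0,"z": 0,"twist": 0,"hand": 0.45},
    {"x": 0.3,"y": 0,"z": -0.2,"twist": 0,"hand": 0.45},
    {"x": 0.3,"y": 0,"z": -0.1,"twist": 0,"hand": 0.45},
    {"x": 0.1,"y": 0,"z": 0,"twist": 0,"hand": 0.45}
  ]
}}

```text
time_s: 9.58
eef_pos: [0.616, 0.0238, 0.0615]
eef_rot: [[0.984, 0.176, -0.018], [0.176, -0.984, -0.001], [-0.018, -0.002, -1.0]]
wrist_force: [-14.3, -1.8, 8.0]
width: 0.0613
gripper_force: 34.1
```

```bash
python3 - <<'E'
from h import *
im=vision.get_image("scene")[90:250,180:340,::-1]; im=cv2.convertScaleAbs(im,alpha=1.8,beta=10)
cv2.imwrite("pics/s3.png",cv2.resize(im,None,fx=3.75,fy=3.75,interpolation=cv2.INTER_CUBIC))
E
```

```text
(no output)
```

View pics/s3.png

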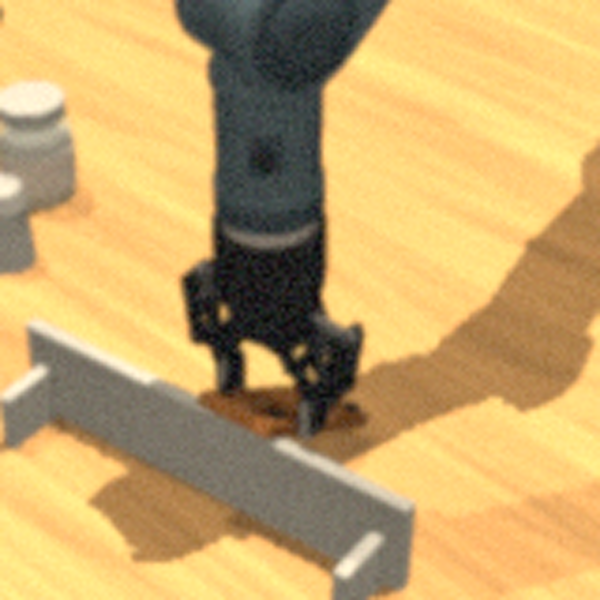

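```bash
cat > hyp.py <<'E'
from h import *
def hyp(ths,far,off,org,f,near=None):
    o=env.get_obs();p=np.array(o["eef_pos"]);R=np.array(o["eef_rot"]); fx=R[:,0]*[1,1,0];fx/=np.linalg.norm(fx);fy=R[:,1];up=np.array([0,0,1.])
    for th in ths:
        t=np.radians(th); X=np.cos(t)*fx+np.sin(t)*up; N=-np.sin(t)*fx+np.cos(t)*up; c=p+up*off
        P=[c+X*a+fy*b+N*n for a,b,n in[(far,-.031,.006),(far,.031,.006),(far,-.031,-.006),(far,.031,-.006),(far-.15,-.031,.006),(far-.15,.031,.006),(far-.017,-.0215,.011),(far-.017,.0215,.011),(far-.133,-.0215,.011),(far-.133,.0215,.011)]]
        print(th,((pix("scene",np.array(P))-org)*f).round().astype(int).tolist(), "lowz",round(min(q[2] for q in P),3))
E
python3 - <<'E'
from hyp import *
hyp([-10,0,15,25,35,45],.052,.008,[180,90],3.75)
E
```

```text
-10 [[261, 472], [189, 437], [263, 483], [192, 447], [379, 334], [310, 304], [263, 446], [214, 421], [356, 339], [307, 318]] lowz 0.054
0 [[261, 462], [189, 427], [261, 475], [190, 440], [380, 350], [311, 320], [264, 438], [215, 414], [357, 352], [309, 331]] lowz 0.063
15 [[264, 445], [192, 410], [261, 460], [189, 425], [377, 378], [309, 348], [268, 425], [218, 401], [356, 374], [308, 353]] lowz 0.05
25 [[268, 433], [195, 398], [263, 449], [191, 414], [373, 398], [305, 368], [271, 417], [221, 393], [353, 391], [306, 369]] lowz 0.033
35 [[272, 420], [199, 386], [266, 437], [194, 402], [366, 419], [299, 388], [275, 408], [225, 384], [348, 408], [301, 386]] lowz 0.018
45 [[278, 408], [205, 374], [271, 424], [198, 390], [358, 440], [291, 408], [280, 400], [230, 377], [342, 425], [295, 404]] lowz 0.004
```

The board's end strip runs (203,395)–(290,435) and a foot is near (270,410), which fits a tilt of about 35°, so this works. Next I lift over the guard and hook the low end behind its far edge to steepen it.

Request:
{"name": "arm_command", "arguments": {
  "targets": [
    {"x": 0,"y": 0,"z": -1.5,"twist": 0,"hand": 0.45},
    {"x": 0,"y": 0,"z": -2.5,"twist": 0,"hand": 0.45},
    {"x": 0,"y": 0,"z": -2.5,"twist": 0,"hand": 0.45},
    {"x": 0,"y": 0,"z": -2.5,"twist": 0,"hand": 0.45},
    {"x": 1,"y": 0,"z": -0.5,"twist": 0,"hand": 0.45},
    {"x": 2,"y": 0,"z": 0,"twist": 0,"hand": 0.45},
    {"x": 2.8,"y": 0,"z": 0,"twist": 0,"hand": 0.45},
    {"x": 2.8,"y": 0,"z": 0,"twist": 0,"hand": 0.45},
    {"x": 2.8,"y": 0,"z": 0,"twist": 0,"hand": 0.45},
    {"x": 2.1,"y": 0,"z": 0,"twist": 0,"hand": 0.45}
  ]
}}

```text
time_s: 10.47
eef_pos: [0.7593, 0.0512, 0.1584]
eef_rot: [[0.984, 0.178, 0.003], [0.178, -0.984, 0.001], [0.003, -0.001, -1.0]]
wrist_force: [0.3, 0.2, -2.3]
width: 0.0612
gripper_force: 33.1
```

Request:
{"name": "arm_command", "arguments": {
  "targets": [
    {"x": 0,"y": 0,"z": 0,"twist": 0,"hand": 0.45},
    {"x": 0,"y": 0,"z": 0,"twist": 0,"hand": 0.45}
  ]
}}

```text
time_s: 10.63
eef_pos: [0.7577, 0.0504, 0.1578]
eef_rot: [[0.984, 0.178, 0.0], [0.178, -0.984, -0.0], [0.0, 0.0, -1.0]]
wrist_force: [0.3, -0.6, -2.2]
width: 0.0608
gripper_force: 33.1
```

Request:
{"name": "arm_command", "arguments": {
  "targets": [
    {"x": 0,"y": 0,"z": 2,"twist": 0,"hand": 0.45},
    {"x": 0,"y": 0,"z": 2,"twist": 0,"hand": 0.45},
    {"x": 0,"y": 0,"z": 1.4,"twist": 0,"hand": 0.45},
    {"x": -1,"y": 0,"z": 0,"twist": 0,"hand": 0.45},
    {"x": -1,"y": 0,"z": 0,"twist": 0,"hand": 0.45},
    {"x": -0.4,"y": 0,"z": 0,"twist": 0,"hand": 0.45},
    {"x": -0.4,"y": 0,"z": -0.3,"twist": 0,"hand": 0.45},
    {"x": 0,"y": 0,"z": 0,"twist": 0,"hand": 0.45}
  ]
}}

```text
time_s: 11.3
eef_pos: [0.7313, 0.0454, 0.1098]
eef_rot: [[0.984, 0.177, 0.006], [0.177, -0.984, 0.002], [0.007, -0.0, -1.0]]
wrist_force: [5.1, 1.6, -1.8]
width: 0.0611
gripper_force: 32.7
```

Request:
{"name": "arm_command", "arguments": {
  "targets": [
    {"x": -0.45,"y": 0,"z": -0.45,"twist": 0,"hand": 0.45},
    {"x": -0.45,"y": 0,"z": -0.4,"twist": 0,"hand": 0.45},
    {"x": -0.5,"y": 0,"z": -0.35,"twist": 0,"hand": 0.45},
    {"x": -0.5,"y": 0,"z": -0.35,"twist": 0,"hand": 0.45},
    {"x": -0.55,"y": 0,"z": -0.3,"twist": 0,"hand": 0.45},
    {"x": -0.55,"y": 0,"z": -0.3,"twist": 0,"hand": 0.45},
    {"x": 0,"y": 0,"z": 0,"twist": 0,"hand": 0.45}
  ]
}}

```text
time_s: 11.88
eef_pos: [0.7018, 0.0395, 0.1319]
eef_rot: [[0.984, 0.177, 0.006], [0.177, -0.984, 0.001], [0.006, -0.0, -1.0]]
wrist_force: [4.1, 1.3, 2.3]
width: 0.0611
gripper_force: 29.5
```

Request:
{"name": "arm_command", "arguments": {
  "targets": [
    {"x": -0.6,"y": 0,"z": -0.2,"twist": 0,"hand": 0.45},
    {"x": -0.6,"y": 0,"z": -0.2,"twist": 0,"hand": 0.45},
    {"x": -0.5,"y": 0,"z": -0.15,"twist": 0,"hand": 0.45},
    {"x": -0.4,"y": 0,"z": -0.1,"twist": 0,"hand": 0.45},
    {"x": 0,"y": 0,"z": 0,"twist": 0,"hand": 0.45}
  ]
}}

```text
time_s: 12.3
eef_pos: [0.6782, 0.0351, 0.1357]
eef_rot: [[0.984, 0.176, -0.001], [0.176, -0.984, 0.0], [-0.001, -0.0, -1.0]]
wrist_force: [4.0, 0.0, -0.5]
width: 0.0614
gripper_force: 27.2
```

```bash
python3 - <<'E'
from hyp import *
im=vision.get_image("scene")[90:250,160:320,::-1]; im=cv2.convertScaleAbs(im,alpha=1.8,beta=10)
cv2.imwrite("pics/s4.png",cv2.resize(im,None,fx=3.75,fy=3.75,interpolation=cv2.INTER_CUBIC))
hyp([60,70,80],.052,.008,[160,90],3.75)
E
```

```text
60 [[306, 354], [228, 318], [296, 370], [218, 333], [372, 443], [302, 409], [306, 353], [253, 328], [358, 423], [308, 399]] lowz 0.062
70 [[314, 343], [236, 307], [304, 357], [225, 321], [360, 464], [289, 429], [312, 347], [259, 322], [348, 440], [298, 416]] lowz 0.053
80 [[323, 334], [245, 299], [312, 346], [234, 311], [346, 482], [276, 447], [318, 342], [265, 318], [337, 457], [287, 432]] lowz 0.048
```

View pics/s4.png

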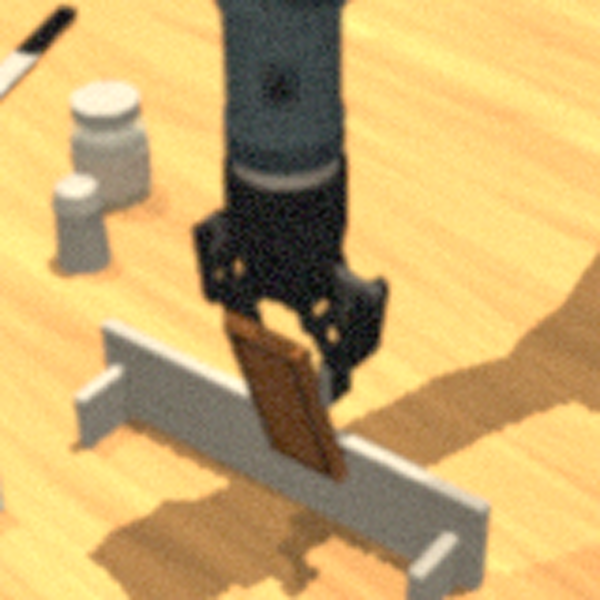

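The board is at about 70–72° (top corners near (226,322) and (303,360), bottom at (270,445) and (343,478)). I'll pull it slightly steeper, then lift it back to the robot's side.

Request:
{"name": "arm_command", "arguments": {
  "targets": [
    {"x": -0.3,"y": 0,"z": -0.05,"twist": 0,"hand": 0.45},
    {"x": -0.3,"y": 0,"z": 0,"twist": 0,"hand": 0.45},
    {"x": 0,"y": 0,"z": 0,"twist": 0,"hand": 0.45},
    {"x": 1,"y": 0,"z": 0,"twist": 0,"hand": 0.45},
    {"x": 0.3,"y": 0,"z": -1,"twist": 0,"hand": 0.45},
    {"x": 0,"y": 0,"z": -2,"twist": 0,"hand": 0.45},
    {"x": 0,"y": 0,"z": -2,"twist": 0,"hand": 0.45},
    {"x": 0,"y": 0,"z": -0.5,"twist": 0,"hand": 0.45},
    {"x": 0,"y": 0,"z": 0,"twist": 0,"hand": 0.45}
  ]
}}

```text
time_s: 13.1
eef_pos: [0.6863, 0.0362, 0.1928]
eef_rot: [[0.984, 0.176, 0.001], [0.176, -0.984, 0.0], [0.001, 0.0, -1.0]]
wrist_force: [-0.0, -0.6, -1.3]
width: 0.0611
gripper_force: 27.8
```

Request:
{"name": "arm_command", "arguments": {
  "targets": [
    {"x": -2.3,"y": 0,"z": 0,"twist": 0,"hand": 0.45},
    {"x": -2.3,"y": 0,"z": 0,"twist": 0,"hand": 0.45},
    {"x": -2.2,"y": 0,"z": 0,"twist": 0,"hand": 0.45},
    {"x": 0,"y": 0,"z": 0.5,"twist": 0,"hand": 0.45},
    {"x": 0,"y": 0,"z": 2,"twist": 0,"hand": 0.45},
    {"x": 0,"y": 0,"z": 2,"twist": 0,"hand": 0.45},
    {"x": 0,"y": 0,"z": 2,"twist": 0,"hand": 0.45},
    {"x": 0,"y": 0,"z": 2,"twist": 0,"hand": 0.45},
    {"x": 0,"y": 0,"z": 0.7,"twist": 0,"hand": 0.45},
    {"x": 0,"y": 0,"z": 0,"twist": 0,"hand": 0.45}
  ]
}}

```text
time_s: 13.93
eef_pos: [0.6157, 0.0249, 0.0954]
eef_rot: [[0.984, 0.177, -0.008], [0.177, -0.984, -0.001], [-0.008, -0.0, -1.0]]
wrist_force: [-0.5, 0.9, -2.2]
width: 0.0615
gripper_force: 27.8
```

```bash
python3 - <<'E'
from hyp import *
print(env.get_obs()["wrist_force"])
im=vision.get_image("scene")[90:250,190:350,::-1]; im=cv2.convertScaleAbs(im,alpha=1.8,beta=10)
cv2.imwrite("pics/s5.png",cv2.resize(im,None,fx=3.75,fy=3.75,interpolation=cv2.INTER_CUBIC))
hyp([65,75,85],.052,.008,[190,90],3.75)
E
```

```text
[-0.51671581  0.88450389 -2.20175121]
65 [[255, 346], [180, 312], [245, 360], [170, 326], [301, 446], [233, 414], [253, 347], [202, 324], [289, 425], [242, 403]] lowz 0.019
75 [[262, 337], [188, 304], [252, 349], [177, 316], [289, 464], [221, 431], [258, 342], [207, 319], [279, 441], [232, 418]] lowz 0.012
85 [[270, 329], [196, 296], [260, 339], [185, 306], [276, 481], [208, 447], [264, 339], [212, 316], [269, 456], [221, 433]] lowz 0.008
```

View pics/s5.png

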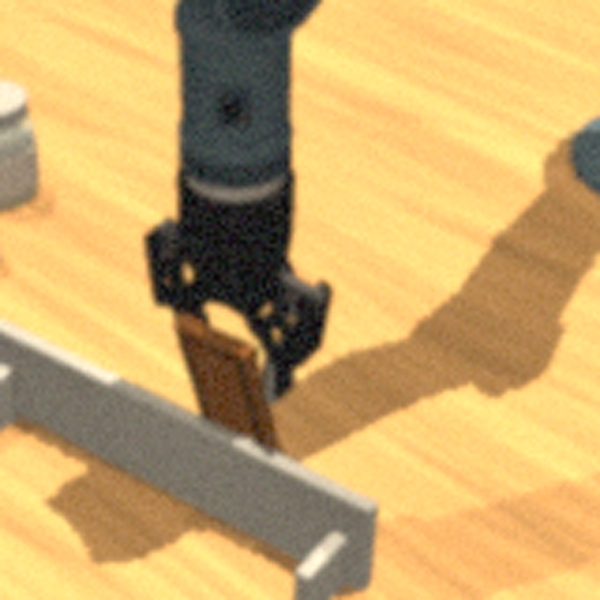

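Board is at about 73° with its bottom some 12 mm above the worktop. I lower it, then close up to the guard.

Request:
{"name": "arm_command", "arguments": {
  "targets": [
    {"x": 0.5,"y": 0,"z": 0.3,"twist": 0,"hand": 0.45},
    {"x": 0.5,"y": 0,"z": 0.3,"twist": 0,"hand": 0.45},
    {"x": 0.4,"y": 0,"z": 0.2,"twist": 0,"hand": 0.45},
    {"x": 0,"y": 0,"z": 0.1,"twist": 0,"hand": 0.45},
    {"x": 0,"y": 0,"z": 0,"twist": 0,"hand": 0.45},
    {"x": 0,"y": 0,"z": 0,"twist": 0,"hand": 0.45}
  ]
}}

```text
time_s: 14.48
eef_pos: [0.6317, 0.0267, 0.091]
eef_rot: [[0.984, 0.177, -0.004], [0.177, -0.984, 0.0], [-0.004, -0.001, -1.0]]
wrist_force: [-5.7, -1.0, 3.0]
width: 0.0609
gripper_force: 28.5
```

Request:
{"name": "arm_command", "arguments": {
  "targets": [
    {"x": 0.1,"y": 0,"z": 0.1,"twist": 0,"hand": 0.45},
    {"x": 0.1,"y": 0,"z": 0.1,"twist": 0,"hand": 0.45},
    {"x": 0.1,"y": 0,"z": 0,"twist": 0,"hand": 0.45},
    {"x": 0,"y": 0,"z": 0,"twist": 0,"hand": 0.45}
  ]
}}

```text
time_s: 14.82
eef_pos: [0.6325, 0.0267, 0.0892]
eef_rot: [[0.984, 0.176, -0.009], [0.176, -0.984, 0.0], [-0.009, -0.002, -1.0]]
wrist_force: [-9.4, -0.9, 8.9]
width: 0.0611
gripper_force: 29.6
```

Request:
{"name": "arm_command", "arguments": {
  "targets": [
    {"x": -0.2,"y": 0,"z": 0,"twist": 0,"hand": 0.45},
    {"x": -0.2,"y": 0,"z": 0,"twist": 0,"hand": 0.45},
    {"x": 0,"y": 0,"z": 0,"twist": 0,"hand": 0.45}
  ]
}}

```text
time_s: 15.07
eef_pos: [0.6318, 0.0266, 0.089]
eef_rot: [[0.984, 0.177, -0.0], [0.177, -0.984, 0.0], [-0.0, -0.0, -1.0]]
wrist_force: [-3.5, -0.9, 3.6]
width: 0.061
gripper_force: 29.4
```

Request:
{"name": "arm_command", "arguments": {
  "targets": [
    {"x": -0.2,"y": 0,"z": 0,"twist": 0,"hand": 0.45},
    {"x": -0.1,"y": 0,"z": 0,"twist": 0,"hand": 0.45},
    {"x": 0,"y": 0,"z": 0,"twist": 0,"hand": 0.45},
    {"x": 0,"y": 0,"z": 0,"twist": 0,"hand": 0.45}
  ]
}}

```text
time_s: 15.4
eef_pos: [0.6296, 0.0271, 0.088]
eef_rot: [[0.984, 0.177, 0.001], [0.177, -0.984, 0.0], [0.001, 0.0, -1.0]]
wrist_force: [0.2, 0.1, -1.9]
width: 0.0609
gripper_force: 29.3
```

Request:
{"name": "arm_command", "arguments": {
  "targets": [
    {"x": 0,"y": 0,"z": 0.1,"twist": 0,"hand": 0.45},
    {"x": 0,"y": 0,"z": 0.1,"twist": 0,"hand": 0.45},
    {"x": 0,"y": 0,"z": 0,"twist": 0,"hand": 0.45}
  ]
}}

```text
time_s: 15.65
eef_pos: [0.6289, 0.0267, 0.0856]
eef_rot: [[0.984, 0.177, -0.0], [0.177, -0.984, -0.0], [-0.0, 0.0, -1.0]]
wrist_force: [-0.6, -0.4, -1.7]
width: 0.0609
gripper_force: 29.3
```

Request:
{"name": "arm_command", "arguments": {
  "targets": [
    {"x": 0,"y": 0,"z": 0.15,"twist": 0,"hand": 0.45},
    {"x": 0,"y": 0,"z": 0.15,"twist": 0,"hand": 0.45},
    {"x": 0,"y": 0,"z": 0,"twist": 0,"hand": 0.45}
  ]
}}

```text
time_s: 15.9
eef_pos: [0.6286, 0.0266, 0.0826]
eef_rot: [[0.984, 0.177, -0.001], [0.177, -0.984, -0.0], [-0.001, -0.0, -1.0]]
wrist_force: [-0.1, 0.5, -2.1]
width: 0.061
gripper_force: 29.3
```

Request:
{"name": "arm_command", "arguments": {
  "targets": [
    {"x": -0.2,"y": 0,"z": 0.15,"twist": 0,"hand": 0.45},
    {"x": -0.1,"y": 0,"z": 0.15,"twist": 0,"hand": 0.45},
    {"x": 0,"y": 0,"z": 0.15,"twist": 0,"hand": 0.45},
    {"x": 0,"y": 0,"z": 0,"twist": 0,"hand": 0.45}
  ]
}}

```text
time_s: 16.23
eef_pos: [0.6292, 0.0265, 0.0819]
eef_rot: [[0.984, 0.177, 0.006], [0.177, -0.984, 0.002], [0.006, -0.001, -1.0]]
wrist_force: [-0.6, 1.0, 8.4]
width: 0.0609
gripper_force: 29.9
```

```bash
python3 - <<'E'
from hyp import *
im=vision.get_image("scene")[:,:,::-1]; a=cv2.convertScaleAbs(im[140:230,200:290],alpha=1.8,beta=10)
cv2.imwrite("pics/s6.png",cv2.resize(a,None,fx=6.5,fy=6.5,interpolation=cv2.INTER_CUBIC)); cv2.imwrite("pics/raw6.png",im)
print(env.get_obs()["eef_pos"],env.get_obs()["wrist_force"])
hyp([55,60,65,70,75],.052,.008,[200,140],6.5)
E
```

```text
[0.62917198 0.02653498 0.08193757] [-0.75532451  0.47611279  8.74046425]
55 [[345, 340], [216, 280], [330, 368], [201, 307], [459, 455], [342, 399], [345, 334], [257, 293], [435, 424], [352, 385]] lowz 0.013
60 [[351, 331], [222, 271], [335, 357], [206, 297], [450, 472], [333, 416], [350, 328], [261, 288], [427, 439], [345, 400]] lowz 0.008
65 [[358, 322], [228, 262], [341, 347], [212, 287], [440, 489], [323, 432], [355, 323], [266, 283], [419, 454], [337, 414]] lowz 0.004
70 [[364, 313], [235, 254], [347, 337], [218, 277], [430, 505], [313, 448], [359, 318], [271, 278], [411, 468], [329, 428]] lowz -0.0
75 [[371, 305], [242, 247], [353, 327], [224, 268], [419, 521], [302, 463], [364, 314], [276, 274], [402, 481], [320, 441]] lowz -0.003
```

View pics/s6.png

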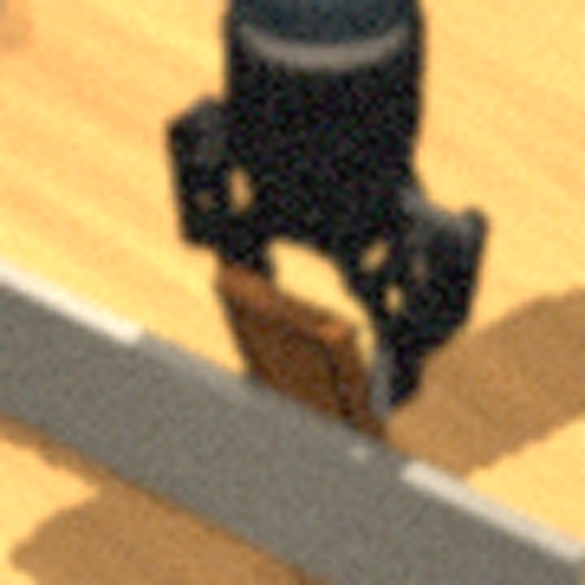

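The fz rise shows the bottom on the worktop at about 68°, clear of the guard. I'll draw it a bit steeper about the floor contact.

Request:
{"name": "arm_command", "arguments": {
  "targets": [
    {"x": -0.3,"y": 0,"z": -0.05,"twist": 0,"hand": 0.45},
    {"x": -0.3,"y": 0,"z": -0.08,"twist": 0,"hand": 0.45},
    {"x": -0.3,"y": 0,"z": -0.08,"twist": 0,"hand": 0.45},
    {"x": -0.2,"y": 0,"z": -0.05,"twist": 0,"hand": 0.45},
    {"x": 0,"y": 0,"z": 0,"twist": 0,"hand": 0.45}
  ],
  "squeeze": 20
}}

```text
time_s: 16.7
eef_pos: [0.6166, 0.0242, 0.0825]
eef_rot: [[0.984, 0.177, 0.004], [0.177, -0.984, 0.001], [0.004, -0.0, -1.0]]
wrist_force: [3.0, 0.7, 5.9]
width: 0.0609
gripper_force: 30.1
```

Request:
{"name": "arm_command", "arguments": {
  "targets": [
    {"x": 0.3,"y": 0,"z": -0.1,"twist": 0,"hand": 0.45},
    {"x": 0.4,"y": 0,"z": -0.1,"twist": 0,"hand": 0.45},
    {"x": 0.3,"y": 0,"z": 0,"twist": 0,"hand": 0.45},
    {"x": 0.2,"y": 0,"z": 0,"twist": 0,"hand": 0.45},
    {"x": 0.1,"y": 0,"z": 0,"twist": 0,"hand": 0.45},
    {"x": 0,"y": 0,"z": 0,"twist": 0,"hand": 0.45}
  ]
}}

```text
time_s: 17.2
eef_pos: [0.6273, 0.0263, 0.0822]
eef_rot: [[0.984, 0.177, -0.002], [0.177, -0.984, -0.0], [-0.002, 0.0, -1.0]]
wrist_force: [-1.9, -0.1, -0.7]
width: 0.0609
gripper_force: 29.2
```

Request:
{"name": "arm_command", "arguments": {
  "targets": [
    {"x": 0.1,"y": 0,"z": 0,"twist": 0,"hand": 0.45},
    {"x": 0.1,"y": 0,"z": 0,"twist": 0,"hand": 0.45},
    {"x": 0,"y": 0,"z": 0,"twist": 0,"hand": 0.45}
  ]
}}

```text
time_s: 17.45
eef_pos: [0.6292, 0.0266, 0.0826]
eef_rot: [[0.984, 0.177, -0.002], [0.177, -0.984, -0.0], [-0.002, -0.0, -1.0]]
wrist_force: [-1.3, 0.1, -1.6]
width: 0.0613
gripper_force: 29.3
```

Request:
{"name": "arm_command", "arguments": {
  "targets": [
    {"x": 0.1,"y": 0,"z": 0,"twist": 0,"hand": 0.45},
    {"x": 0.1,"y": 0,"z": 0.05,"twist": 0,"hand": 0.45},
    {"x": 0.1,"y": 0,"z": 0.05,"twist": 0,"hand": 0.45},
    {"x": 0,"y": 0,"z": 0,"twist": 0,"hand": 0.45}
  ]
}}

```text
time_s: 17.78
eef_pos: [0.6297, 0.0267, 0.0825]
eef_rot: [[0.984, 0.177, -0.008], [0.177, -0.984, 0.001], [-0.008, -0.002, -1.0]]
wrist_force: [-9.5, -0.6, 7.2]
width: 0.0612
gripper_force: 29.9
```

Request:
{"name": "arm_command", "arguments": {
  "targets": [
    {"x": -0.15,"y": 0,"z": -0.05,"twist": 0,"hand": 0.45},
    {"x": 0,"y": 0,"z": 0,"twist": 0,"hand": 0.45},
    {"x": 0,"y": 0,"z": 0,"twist": 0,"hand": 0.2},
    {"x": 0,"y": 0,"z": 0,"twist": 0,"hand": 0.1},
    {"x": 0,"y": 0,"z": 0,"twist": 0,"hand": 0.1},
    {"x": 0,"y": 0,"z": 0,"twist": 0,"hand": 0.1},
    {"x": 0,"y": 0,"z": -1,"twist": 0,"hand": 0.1},
    {"x": 0,"y": 0,"z": -2,"twist": 0,"hand": 0.1},
    {"x": 0,"y": 0,"z": -2,"twist": 0,"hand": 0.1}
  ]
}}

```text
time_s: 18.53
eef_pos: [0.6311, 0.027, 0.133]
eef_rot: [[0.984, 0.177, -0.001], [0.177, -0.984, -0.001], [-0.001, 0.0, -1.0]]
wrist_force: [0.1, 0.3, 1.0]
width: 0.0768
gripper_force: 0.0
```

Request:
{"name": "arm_command", "arguments": {
  "targets": [
    {"x": 0,"y": 0,"z": -2,"twist": 0,"hand": 0.1},
    {"x": 0,"y": 0,"z": -2,"twist": 0,"hand": 0.1},
    {"x": 0,"y": 0,"z": -2,"twist": 0,"hand": 0.1},
    {"x": 0,"y": 0,"z": 0,"twist": 0,"hand": 0.1},
    {"x": 0,"y": 0,"z": 0,"twist": 0,"hand": 0.1}
  ]
}}

```text
time_s: 18.95
eef_pos: [0.633, 0.0269, 0.195]
eef_rot: [[0.984, 0.177, 0.005], [0.177, -0.984, 0.001], [0.005, -0.0, -1.0]]
wrist_force: [-0.1, -0.4, -0.5]
width: 0.0771
gripper_force: 0.0
```

```bash
python3 - <<'E'
from h import *
im=vision.get_image("scene")[:,:,::-1].copy(); cv2.imwrite("pics/raw7.png",im)
hsv=cv2.cvtColor(cv2.GaussianBlur(im,(3,3),0),cv2.COLOR_BGR2HSV)
c=hsv[130:260,190:320]; 
m=((c[...,0]<14)&(c[...,1]>120)&(c[...,2]>25)).astype(np.uint8)
n,l,s,_=cv2.connectedComponentsWithStats(m); k=1+np.argmax(s[1:,4]); print(s[k])
mm=l==k
for y in range(s[k][1],s[k][1]+s[k][3],3):
    print(y+130,"".join("#" if v else "." for v in mm[y,s[k][0]-1:s[k][0]+s[k][2]+1]))
print(s[k][0]+190)
E
```

```text
[49 59 16 15 94]
189 ..........#.......
192 ....##...##..###..
195 ..#####.......##..
198 ...#.##..########.
201 ...............##.
239
```

```bash
python3 - <<'E'
from h import *
im=cv2.GaussianBlur(cv2.imread("pics/raw7.png"),(3,3),0).astype(float)
B,G,R=im[...,0],im[...,1],im[...,2]; r=(R-G)/(R+G+B+1)*100; V=(R+G+B)/3
rng=(170,232,215,290)
print("redness/ per2px; '.':table(<=mid) ")
for y in range(150,226,2):
    print(y,"".join(("#" if r[y,x]>20 else "+" if r[y,x]>16 else "g" if r[y,x]<6 and V[y,x]>35 else "k" if V[y,x]<=22 else ".") for x in range(215,290)))
E
```

```text
redness/ per2px; '.':table(<=mid) 
150 ................g.kkkk......................kk...kkkkkkkkkkk...............
152 ..................kkkk.......................kkkkkkkkkkkkk.................
154 .................g.kk.........................kkkkkkkkkk...................
156 ...............................................kkkkkk......................
158 ..............................................g.kkkk.......................
160 ..............................................g.kkkk.......................
162 .............................................gg.kkk........................
164 .............................................gg.kkk........................
166 .............................................gg............................
168 ...........................................................................
170 ...........................................................................
172 ...........................................................................
174 ...........................................................................
176 .....................
[... 1274 characters left out ...]
ggggggggggggggggggggggggggggg...............................
210 ggggggggggggggggggggggggggggggggggggggggggggggggg..........................
212 ....ggggggggggggggggggggggggggggggggggggggggggggggggg......................
214 .......gggggggggggggggggggggggggggggggggggggggggggggggggg..................
216 ...........gggggggggggggggggggggggggggggggggggggggggggggggggg..............
218 ................ggggggggggggggggggggggggggggggggggggggggggggggggg..........
220 ...................ggggggggggggggggggggggggggggggggggggggggggggggggg.......
222 .......................ggggggggggggggggggggggggggggggggggggggggggggggggg...
224 ...........................gggggggggggggggggggggggggggggggggggggggggggggggg
```

```bash
python3 - <<'E'
from h import *
y=np.radians(9.95);n=np.array([np.cos(y),np.sin(y),0]);t=np.array([-n[1],n[0],0]);up=np.array([0,0,1.])
P0=np.array([.647,-.0055,0])+.0315*t+.0*n
for off in(0,-.008):
  for th in(50,58,63,68,73):
    a=np.radians(th); b=P0+n*(off-.08/np.tan(a)); X=np.cos(a)*n+np.sin(a)*up; N=-np.sin(a)*n+np.cos(a)*up
    Q=[b+.15*X+s*t+k*N for s,k in((.031,0),(-.031,0),(.031,.012),(-.031,.012))]
    print(off,th,pix("scene",np.array(Q)).round(1).tolist(),(b+.15*X).round(4))
E
```

```text
0 50 [[248.0, 201.8], [228.5, 192.3], [250.2, 197.5], [230.6, 188.1]] [0.6704 0.0306 0.1149]
0 58 [[248.0, 198.1], [228.3, 188.7], [250.4, 194.0], [230.7, 184.7]] [0.6706 0.0306 0.1272]
0 63 [[248.5, 195.7], [228.7, 186.2], [251.1, 191.7], [231.3, 182.4]] [0.6685 0.0302 0.1337]
0 68 [[249.3, 193.2], [229.5, 183.9], [252.0, 189.5], [232.2, 180.3]] [0.6651 0.0297 0.1391]
0 73 [[250.4, 190.9], [230.5, 181.6], [253.1, 187.4], [233.3, 178.3]] [0.6607 0.0289 0.1434]
-0.008 50 [[249.9, 200.1], [230.4, 190.7], [252.1, 195.8], [232.5, 186.5]] [0.6625 0.0292 0.1149]
-0.008 58 [[249.9, 196.4], [230.2, 187.0], [252.3, 192.3], [232.6, 183.1]] [0.6627 0.0292 0.1272]
-0.008 63 [[250.4, 194.0], [230.7, 184.6], [252.9, 190.0], [233.2, 180.8]] [0.6606 0.0289 0.1337]
-0.008 68 [[251.2, 191.6], [231.4, 182.3], [253.9, 187.8], [234.1, 178.7]] [0.6572 0.0283 0.1391]
-0.008 73 [[252.3, 189.3], [232.5, 180.0], [255.0, 185.8], [235.2, 176.7]] [0.6528 0.0275 0.1434]
```

```bash
python3 - <<'E'
from h import *
y=np.radians(9.95);n=np.array([np.cos(y),np.sin(y),0]);t=np.array([-n[1],n[0],0])
for z in(.137,.141,.144):
    q=onz("scene",[(242.8,184.7)],z)[0]; e=np.array(env.get_obs()["eef_pos"]); d=q-e; print(z,q.round(4),(d@n).round(4),(d@t).round(4), ((q-[.647,-.0055,z])@n).round(4))
E
```

```text
0.137 [0.6467 0.0229 0.137 ] 0.014 -0.0067 0.0046
0.141 [0.6501 0.0265 0.141 ] 0.018 -0.0037 0.0086
0.144 [0.6526 0.0293 0.144 ] 0.0209 -0.0015 0.0115
```

Request:
{"name": "arm_command", "arguments": {
  "targets": [
    {"x": 1,"y": 0,"z": 0,"twist": 0,"hand": 0.1},
    {"x": 1,"y": 0,"z": 0,"twist": 0,"hand": 0.1},
    {"x": 0,"y": 0,"z": 2,"twist": 0,"hand": 0.1},
    {"x": 0,"y": 0,"z": 2,"twist": 0,"hand": 0.1},
    {"x": 0,"y": 0,"z": 2,"twist": 0,"hand": 0.1},
    {"x": 0,"y": 0,"z": 1,"twist": 0,"hand": 0.1},
    {"x": 0,"y": 0,"z": 0.4,"twist": 0,"hand": 0.1},
    {"x": 0,"y": 0,"z": 0,"twist": 0,"hand": 0.1},
    {"x": 0,"y": 0,"z": 0,"twist": 0,"hand": 0.1}
  ],
  "squeeze": 20
}}

```text
time_s: 19.75
eef_pos: [0.6513, 0.0304, 0.1189]
eef_rot: [[0.984, 0.177, 0.0], [0.177, -0.984, -0.0], [0.0, 0.0, -1.0]]
wrist_force: [0.8, 0.2, 0.2]
width: 0.0771
gripper_force: 0.0
```

Request:
{"name": "arm_command", "arguments": {
  "targets": [
    {"x": 0,"y": 0,"z": -0.2,"twist": 0,"hand": 0.1},
    {"x": 0,"y": 0,"z": 0,"twist": 0,"hand": 0.2},
    {"x": 0,"y": 0,"z": 0,"twist": 0,"hand": 0.25},
    {"x": 0,"y": 0,"z": 0,"twist": 0,"hand": 0.45},
    {"x": 0,"y": 0,"z": 0,"twist": 0,"hand": 0.45},
    {"x": 0,"y": 0,"z": 0,"twist": 0,"hand": 0.45},
    {"x": 0,"y": 0,"z": 0,"twist": 0,"hand": 0.45}
  ]
}}

```text
time_s: 20.33
eef_pos: [0.6521, 0.0306, 0.122]
eef_rot: [[0.984, 0.177, 0.002], [0.177, -0.984, 0.0], [0.002, -0.0, -1.0]]
wrist_force: [-0.2, 0.5, 6.0]
width: 0.0616
gripper_force: 22.0
```

Request:
{"name": "arm_command", "arguments": {
  "targets": [
    {"x": -0.45,"y": 0,"z": -0.2,"twist": 0,"hand": 0.45},
    {"x": -0.45,"y": 0,"z": -0.18,"twist": 0,"hand": 0.45},
    {"x": -0.45,"y": 0,"z": -0.16,"twist": 0,"hand": 0.45},
    {"x": -0.45,"y": 0,"z": -0.14,"twist": 0,"hand": 0.45},
    {"x": 0,"y": 0,"z": 0,"twist": 0,"hand": 0.45}
  ]
}}

```text
time_s: 20.75
eef_pos: [0.6315, 0.0269, 0.1269]
eef_rot: [[0.984, 0.176, -0.002], [0.176, -0.984, -0.0], [-0.002, -0.0, -1.0]]
wrist_force: [-0.4, 0.5, -1.1]
width: 0.0613
gripper_force: 22.4
```

```bash
cat > asc.py <<'E'
from h import *
def asc(x0,x1,y0,y1):
    im=vision.get_image("scene")[:,:,::-1].copy(); im=cv2.GaussianBlur(im,(3,3),0).astype(float)
    B,G,R=im[...,0],im[...,1],im[...,2]; r=(R-G)/(R+G+B+1)*100; V=(R+G+B)/3
    for y in range(y0,y1,2):
        print(y,"".join(("#" if r[y,x]>20 else "+" if r[y,x]>16 else "k" if V[y,x]<=22 else "g" if r[y,x]<6 and V[y,x]>35 else ".") for x in range(x0,x1)))
E
python3 - <<'E'
from asc import *; from hyp import *
asc(220,285,168,212)
hyp([60,65,70,75,80],.007,.009,[0,0],1)
E
```

```text
168 ...............kkkk+.............kkkkkkkkkk...kkkkkk.............
170 ...............g.kk#k.............kkkkk..kkkkkkkkkkk.............
172 ..............gg.kkk................kk....kkkkkkkkkk.............
174 ..............gg.k#+.................kkk..kkkkkkkkk..............
176 ...............g..###+................kkkkkkkkkkk+...............
178 ..................+####++..............kkkkkkkk..................
180 ...................+++#####++.........g.kkkkk....................
182 .....................++#######++++...gg.kkkk.....................
184 .....................##############+.gg.kkkk.....................
186 ......................++###########+.gg.kkk......................
188 .......................+++#+++####+..ggg.........................
190 gg......................+##########..ggg.........................
192 gggggg..................#############+.+.........................
194 gggggggggg...............+###############+.......................
196 gggggggggggggg............###############++......................
198 ggggggggggggggggg..........###############+...
[... 416 characters left out ...]
gg.....................
60 [[259, 185], [239, 176], [256, 189], [236, 180], [273, 207], [255, 199], [258, 184], [245, 178], [270, 202], [257, 196]] lowz 0.015
65 [[259, 185], [239, 176], [256, 188], [236, 179], [271, 211], [253, 202], [258, 185], [245, 179], [268, 205], [255, 199]] lowz 0.009
70 [[259, 184], [239, 176], [256, 188], [236, 179], [269, 214], [251, 206], [258, 185], [245, 179], [266, 209], [253, 203]] lowz 0.004
75 [[259, 184], [239, 176], [256, 188], [237, 179], [266, 218], [248, 209], [258, 186], [244, 180], [264, 212], [251, 206]] lowz -0.001
80 [[259, 184], [239, 175], [256, 187], [237, 178], [264, 221], [246, 212], [258, 186], [244, 180], [261, 215], [249, 208]] lowz -0.004
```

Request:
{"name": "arm_command", "arguments": {
  "targets": [
    {"x": 0,"y": 0,"z": -2.5,"twist": 0,"hand": 0.45},
    {"x": 0,"y": 0,"z": -2.5,"twist": 0,"hand": 0.45},
    {"x": 0,"y": 0,"z": -2.5,"twist": 0,"hand": 0.45},
    {"x": 0,"y": 0,"z": -2,"twist": 0,"hand": 0.45},
    {"x": 0,"y": 0,"z": 0,"twist": 0,"hand": 0.45},
    {"x": 2,"y": 0,"z": 0,"twist": 0,"hand": 0.45},
    {"x": 2.5,"y": 0,"z": 0,"twist": 0,"hand": 0.45},
    {"x": 2.5,"y": 0,"z": 0,"twist": 0,"hand": 0.45},
    {"x": 2,"y": 0,"z": 0,"twist": 0,"hand": 0.45},
    {"x": 1,"y": 0,"z": 0,"twist": 0,"hand": 0.45}
  ]
}}

```text
time_s: 21.63
eef_pos: [0.7332, 0.0465, 0.2201]
eef_rot: [[0.984, 0.179, -0.001], [0.179, -0.984, 0.0], [-0.001, -0.0, -1.0]]
wrist_force: [-0.3, 0.3, -1.4]
width: 0.0616
gripper_force: 23.3
```

Request:
{"name": "arm_command", "arguments": {
  "targets": [
    {"x": 0,"y": 0,"z": 0,"twist": 0,"hand": 0.45},
    {"x": 0,"y": 0,"z": 2,"twist": 0,"hand": 0.45},
    {"x": 0,"y": 0,"z": 2,"twist": 0,"hand": 0.45},
    {"x": 0,"y": 0,"z": 2,"twist": 0,"hand": 0.45},
    {"x": 0,"y": 0,"z": 0,"twist": 0,"hand": 0.45},
    {"x": 0,"y": 0,"z": 0,"twist": 0,"hand": 0.45}
  ]
}}

```text
time_s: 22.13
eef_pos: [0.7293, 0.0451, 0.1599]
eef_rot: [[0.984, 0.177, -0.006], [0.177, -0.984, -0.0], [-0.006, -0.001, -1.0]]
wrist_force: [0.3, -0.8, -0.5]
width: 0.0614
gripper_force: 23.2
```

```bash
python3 - <<'E'
from asc import *; from hyp import *
asc(200,270,150,206)
hyp([60,65,70],.007,.009,[0,0],1)
E
```

```text
150 .gg.kkkkkkkkkkkkkkkkkkkkkkkkkkkkkkkkkk................................
152 k...kkkkkkkkkkkkkkkkkkkkkkkkkkkkkkkkk.................................
154 kk..kkkkkkkkkkkkkkkkkkkkkkkkkkkkkkkkk.................................
156 kk...kkkkkkkkkkkkkkkkkkkkkkkkkkkkkkk..................................
158 k...kkkkkkkkkkkkkkkkkkkkkkkkkkkkkkkk..................................
160 kkkkkkkkkkkkkkkkkkkkkkkkkkkkkkkkkkkk..................................
162 kkkkkkkkkkkkkkkkkkkkkkkkkkkkkkkkkkk...................................
164 kk....kkkkkkkkkkkkkkkkkkkkkkkkkkkk..gg................................
166 kk....kkkkkkkkkkkkkkkkkkkkkkkkkkkkk.gggg..............................
168 kkkkkkkkkkkkkkkkkkkkkkkkkkkkkkkkkkkkk..ggggg.ggg......................
170 .kkkkkkkkkkkkkkkkkkkkkkkkkkkkkkkkkkkkk......gggg......................
172 ....kkkkkkkkkk......kkkkkkkkkkk..kkkkkkkkkkk..........................
174 ......kkkkkkk...........kkkkk......kk..kkkkkkkkk......................
176 .......kkkkkkk............kk.....kkkkkkkkkkkkkkk......................
178 .........kkkkkk............kkkkkkkkkkkkkkkkkkk
[... 703 characters left out ...]
 ggggggggggggggggg.+###########+.ggg.kk................................
200 ggggggggggggggggg..###########+.ggg..gggg.............................
202 gggggggggggggggggg..###########+..g...ggggggg.........................
204 ....ggggggggggggggg..+####+######++#+..ggggggggggg....................
60 [[234, 195], [213, 185], [231, 199], [210, 189], [252, 218], [234, 209], [234, 195], [220, 188], [249, 212], [235, 206]] lowz 0.05
65 [[234, 195], [213, 185], [231, 199], [210, 189], [250, 222], [231, 212], [234, 195], [220, 188], [246, 216], [233, 210]] lowz 0.044
70 [[234, 195], [213, 185], [231, 199], [210, 189], [247, 226], [229, 216], [234, 196], [219, 189], [244, 220], [231, 213]] lowz 0.039
```

Request:
{"name": "arm_command", "arguments": {
  "targets": [
    {"x": -0.8,"y": 0,"z": 0,"twist": 0,"hand": 0.45},
    {"x": -0.8,"y": 0,"z": 0,"twist": 0,"hand": 0.45},
    {"x": -0.7,"y": 0,"z": -0.2,"twist": 0,"hand": 0.45},
    {"x": -0.7,"y": 0,"z": -0.25,"twist": 0,"hand": 0.45},
    {"x": -0.7,"y": 0,"z": -0.2,"twist": 0,"hand": 0.45},
    {"x": -0.7,"y": 0,"z": -0.2,"twist": 0,"hand": 0.45},
    {"x": -0.7,"y": 0,"z": -0.15,"twist": 0,"hand": 0.45},
    {"x": -0.7,"y": 0,"z": -0.1,"twist": 0,"hand": 0.45},
    {"x": -0.7,"y": 0,"z": 0,"twist": 0,"hand": 0.45}
  ]
}}

```text
time_s: 22.93
eef_pos: [0.668, 0.0335, 0.1745]
eef_rot: [[0.984, 0.177, 0.002], [0.177, -0.984, 0.0], [0.002, -0.0, -1.0]]
wrist_force: [1.5, 0.6, -0.5]
width: 0.0614
gripper_force: 23.3
```

Request:
{"name": "arm_command", "arguments": {
  "targets": [
    {"x": -0.7,"y": 0,"z": 0,"twist": 0,"hand": 0.45},
    {"x": -0.7,"y": 0,"z": 0,"twist": 0,"hand": 0.45},
    {"x": -0.7,"y": 0,"z": 0,"twist": 0,"hand": 0.45},
    {"x": -0.7,"y": 0,"z": 0.05,"twist": 0,"hand": 0.45},
    {"x": -0.7,"y": 0,"z": 0.1,"twist": 0,"hand": 0.45},
    {"x": -0.7,"y": 0,"z": 0.2,"twist": 0,"hand": 0.45},
    {"x": -0.7,"y": 0,"z": 0.25,"twist": 0,"hand": 0.45},
    {"x": -0.7,"y": 0,"z": 0.3,"twist": 0,"hand": 0.45},
    {"x": -0.7,"y": 0,"z": 0.35,"twist": 0,"hand": 0.45},
    {"x": 0,"y": 0,"z": 0,"twist": 0,"hand": 0.45}
  ]
}}

```text
time_s: 23.77
eef_pos: [0.6035, 0.0219, 0.1599]
eef_rot: [[0.984, 0.176, -0.003], [0.176, -0.984, 0.0], [-0.003, -0.001, -1.0]]
wrist_force: [1.5, -0.5, 0.4]
width: 0.0613
gripper_force: 22.6
```

```bash
python3 - <<'E'
from asc import *; from hyp import *
asc(210,290,150,232)
hyp([80,90,100,110,120,130],.007,.009,[0,0],1)
E
```

```text
150 ..............................kkkkkk..............kk....kkkk...kk+kkkk..........
152 ................................kkkkk.............kkkkkkkkkk..kkkkkkk...........
154 ...............................g.kkkk...............kkk...kkkkkkkkkkk...........
156 ...............................g.kkkk.................k....kkkkkkkkkk...........
158 ...............................g.kkkk.................kkk.kkkkkkkkkk............
160 ................................g..++..................kkkkkkkkkkk..............
162 ..................................++#+..................kkkkkkkk................
164 ..................................########+...........gg.kkkk...................
166 .................................+###++###++##+.......gg.kkk....................
168 .................................+########+++###+#++..gg.kkk....................
170 ................................+############++#####+.gg.kk.....................
172 ................................+#######+###########+.gg........................
174 ...............................+#####+#######++#####+.......................
[... 2497 characters left out ...]
[255, 194]] lowz 0.03
90 [[266, 168], [246, 160], [263, 171], [243, 162], [265, 212], [246, 204], [264, 171], [250, 165], [263, 205], [250, 199]] lowz 0.026
100 [[266, 168], [246, 160], [264, 170], [244, 161], [260, 217], [241, 208], [264, 172], [250, 166], [258, 210], [246, 204]] lowz 0.027
110 [[267, 169], [247, 160], [264, 170], [244, 161], [254, 221], [236, 211], [263, 173], [249, 167], [254, 213], [241, 207]] lowz 0.033
120 [[267, 169], [247, 161], [264, 169], [244, 161], [249, 223], [230, 214], [263, 174], [249, 168], [249, 216], [236, 209]] lowz 0.042
130 [[267, 169], [247, 161], [265, 169], [245, 160], [244, 224], [225, 214], [262, 175], [248, 169], [245, 217], [231, 210]] lowz 0.056
```

The board is now about 30° past upright, with low corners near (230,212) and (248,221). Next I lift it out and bring it to the robot's side.

Request:
{"name": "arm_command", "arguments": {
  "targets": [
    {"x": 0.3,"y": 0,"z": -1.5,"twist": 0,"hand": 0.45},
    {"x": 0,"y": 0,"z": -2,"twist": 0,"hand": 0.45},
    {"x": 0,"y": 0,"z": -2,"twist": 0,"hand": 0.45},
    {"x": 0,"y": 0,"z": -0.8,"twist": 0,"hand": 0.45},
    {"x": 0,"y": 0,"z": 0,"twist": 0,"hand": 0.45},
    {"x": -2,"y": 0,"z": 0,"twist": 0,"hand": 0.45},
    {"x": -2,"y": 0,"z": 0,"twist": 0,"hand": 0.45},
    {"x": -2,"y": 0,"z": 0,"twist": 0,"hand": 0.45},
    {"x": -2,"y": 0,"z": 0,"twist": 0,"hand": 0.45},
    {"x": -0.5,"y": 0,"z": 0,"twist": 0,"hand": 0.45}
  ]
}}

```text
time_s: 24.65
eef_pos: [0.5202, 0.0068, 0.2215]
eef_rot: [[0.984, 0.176, -0.008], [0.176, -0.984, -0.0], [-0.008, -0.001, -1.0]]
wrist_force: [-0.5, -0.2, -2.0]
width: 0.0613
gripper_force: 22.9
```

Request:
{"name": "arm_command", "arguments": {
  "targets": [
    {"x": 0,"y": 0,"z": 0,"twist": 0,"hand": 0.45},
    {"x": 0,"y": 0,"z": 2,"twist": 0,"hand": 0.45},
    {"x": 0,"y": 0,"z": 2,"twist": 0,"hand": 0.45},
    {"x": 0,"y": 0,"z": 2,"twist": 0,"hand": 0.45},
    {"x": 0,"y": 0,"z": 2,"twist": 0,"hand": 0.45},
    {"x": 0,"y": 0,"z": 1,"twist": 0,"hand": 0.45},
    {"x": 0,"y": 0,"z": 0.4,"twist": 0,"hand": 0.45},
    {"x": 0,"y": 0,"z": 0,"twist": 0,"hand": 0.45}
  ]
}}

```text
time_s: 25.32
eef_pos: [0.5249, 0.0079, 0.1289]
eef_rot: [[0.984, 0.177, -0.002], [0.177, -0.984, -0.001], [-0.002, 0.001, -1.0]]
wrist_force: [-0.3, 0.1, -1.2]
width: 0.0613
gripper_force: 22.9
```

```bash
python3 - <<'E'
from asc import *; from hyp import *
print(np.array(env.get_obs()["joints"]).round(2))
asc(235,310,150,220)
hyp([110,120,130],.007,.009,[0,0],1)
E
```

```text
[-0.65  0.32  0.64  2.01 -0.24  0.89 -1.27]
150 ........................g.kkk................kkkkkkkkkkkkkkk...............
152 ........................g.kkk.................kkkkkkkkkkkkkk...............
154 ..........................kkk..................kkkkkkkkkkkk................
156 ...........................##+..................kkkkkkkk...................
158 ...........................###++++..............kkkkk......................
160 ..........................+#########+++........g.kkk.......................
162 ..........................+######+++++###++....g.kkk.......................
164 ..........................+##+######+#####+++.gg.kk........................
166 .........................+++##############+#+.gg...........................
168 ........................+###################+..............................
170 ........................+############+#####+...............................
172 .......................++#################+................................
174 .......................+###################................................
176 ............
[... 1451 characters left out ...]
gggggggggg..........................................
214 ggggggggggggggggggggggggggggggggggggg......................................
216 gggggggggggggggggggggggggggggggggggggggg...................................
218 gggggggggggggggggggggggggggggggggggggggggggg...............................
110 [[283, 163], [264, 155], [281, 164], [262, 156], [271, 213], [253, 204], [280, 168], [266, 162], [270, 205], [258, 200]] lowz 0.002
120 [[283, 164], [264, 156], [281, 164], [262, 156], [266, 215], [248, 206], [279, 168], [266, 163], [266, 207], [253, 201]] lowz 0.012
130 [[283, 164], [264, 156], [282, 163], [262, 155], [262, 215], [244, 206], [279, 169], [265, 163], [262, 208], [249, 202]] lowz 0.025
```

Request:
{"name": "arm_command", "arguments": {
  "targets": [
    {"x": 0,"y": 0,"z": 0.6,"twist": 0,"hand": 0.45},
    {"x": 0,"y": 0,"z": 0.6,"twist": 0,"hand": 0.45},
    {"x": -1.08,"y": 0,"z": 0.65,"twist": 0,"hand": 0.45},
    {"x": -1.02,"y": 0,"z": 0.75,"twist": 0,"hand": 0.45},
    {"x": -0.96,"y": 0,"z": 0.8,"twist": 0,"hand": 0.45},
    {"x": -0.88,"y": 0,"z": 0.9,"twist": 0,"hand": 0.45},
    {"x": -0.8,"y": 0,"z": 0.95,"twist": 0,"hand": 0.45},
    {"x": 0,"y": 0,"z": 0,"twist": 0,"hand": 0.45}
  ]
}}

```text
time_s: 26.03
eef_pos: [0.4759, -0.001, 0.0766]
eef_rot: [[0.984, 0.176, -0.003], [0.176, -0.984, 0.0], [-0.003, -0.001, -1.0]]
wrist_force: [-2.1, -1.5, 2.9]
width: 0.0613
gripper_force: 25.0
```

```bash
python3 - <<'E'
from asc import *; from hyp import *
asc(235,325,160,216)
hyp([120,130,140,150,160],.007,.009,[0,0],1)
E
```

```text
160 ..................................g.kk.................kkkkkkkkkkkk.......................
162 .....................................++.................kkkkkkkkkk........................
164 ....................................+####++..............kkkkkkk..........................
166 ....................................+########++.+.......g.kkk.............................
168 ...................................+#####+###++####+...gg.kkk.............................
170 ..................................#########+#########+.gg.kk..............................
172 .................................+###############+++#+.g..k...............................
174 ................................+###################+.....................................
176 ..............................+###########+########++.....................................
178 ..............................+###########++#######+......................................
180 .............................+#######++##########++.......................................
182 ............................+++###########+######+.
[... 1540 characters left out ...]
...................
120 [[291, 170], [273, 163], [290, 170], [271, 163], [275, 218], [258, 210], [287, 175], [275, 169], [275, 212], [263, 206]] lowz -0.041
130 [[292, 171], [273, 163], [290, 170], [272, 163], [271, 219], [254, 211], [287, 175], [274, 170], [271, 212], [259, 207]] lowz -0.027
140 [[292, 171], [273, 164], [290, 170], [272, 162], [268, 218], [250, 210], [287, 176], [274, 170], [268, 212], [256, 206]] lowz -0.01
150 [[291, 172], [273, 164], [291, 170], [272, 162], [265, 216], [247, 208], [286, 176], [273, 171], [266, 210], [253, 204]] lowz 0.01
160 [[291, 172], [273, 165], [291, 170], [272, 162], [263, 213], [244, 204], [286, 176], [273, 171], [264, 208], [251, 201]] lowz 0.032
```

Request:
{"name": "arm_command", "arguments": {
  "targets": [
    {"x": -0.71,"y": 0,"z": 1.02,"twist": 0,"hand": 0.45},
    {"x": -0.63,"y": 0,"z": 1.08,"twist": 0,"hand": 0.45},
    {"x": -0.52,"y": 0,"z": 1.14,"twist": 0,"hand": 0.45},
    {"x": -0.43,"y": 0,"z": 1.17,"twist": 0,"hand": 0.45},
    {"x": -0.32,"y": 0,"z": 1.2,"twist": 0,"hand": 0.45},
    {"x": 0,"y": 0,"z": 0,"twist": 0,"hand": 0.45}
  ]
}}

```text
time_s: 26.58
eef_pos: [0.4527, -0.005, 0.0206]
eef_rot: [[0.984, 0.177, -0.001], [0.177, -0.984, -0.0], [-0.001, 0.0, -1.0]]
wrist_force: [-2.3, 0.4, 1.4]
width: 0.0614
gripper_force: 24.4
```

Request:
{"name": "arm_command", "arguments": {
  "targets": [
    {"x": -0.2,"y": 0,"z": 0.6,"twist": 0,"hand": 0.45},
    {"x": -0.1,"y": 0,"z": 0.5,"twist": 0,"hand": 0.45},
    {"x": 0,"y": 0,"z": 0.4,"twist": 0,"hand": 0.45},
    {"x": 0,"y": 0,"z": 0.3,"twist": 0,"hand": 0.45},
    {"x": 0,"y": 0,"z": 0,"twist": 0,"hand": 0.45},
    {"x": 0,"y": 0,"z": 0,"twist": 0,"hand": 0.45}
  ]
}}

```text
time_s: 27.08
eef_pos: [0.4502, -0.0056, 0.0034]
eef_rot: [[0.984, 0.177, 0.0], [0.177, -0.984, -0.0], [0.0, 0.0, -1.0]]
wrist_force: [-0.6, -0.3, 1.4]
width: 0.0615
gripper_force: 24.3
```

Request:
{"name": "arm_command", "arguments": {
  "targets": [
    {"x": 0,"y": 0,"z": 0.2,"twist": 0,"hand": 0.45},
    {"x": 0,"y": 0,"z": 0.1,"twist": 0,"hand": 0.45},
    {"x": 0,"y": 0,"z": 0,"twist": 0,"hand": 0.45}
  ]
}}

```text
time_s: 27.33
eef_pos: [0.4499, -0.0056, 0.0003]
eef_rot: [[0.984, 0.177, 0.0], [0.177, -0.984, 0.0], [0.0, 0.0, -1.0]]
wrist_force: [-0.6, -0.5, 0.3]
width: 0.0614
gripper_force: 24.3
```

Request:
{"name": "arm_command", "arguments": {
  "targets": [
    {"x": 0,"y": 0,"z": 0.1,"twist": 0,"hand": 0.45},
    {"x": 0,"y": 0,"z": 0.1,"twist": 0,"hand": 0.45},
    {"x": 0,"y": 0,"z": 0,"twist": 0,"hand": 0.45}
  ]
}}

```text
time_s: 27.58
eef_pos: [0.4496, -0.0056, -0.0018]
eef_rot: [[0.984, 0.177, -0.0], [0.177, -0.984, -0.0], [-0.0, 0.0, -1.0]]
wrist_force: [-1.3, -0.0, 0.5]
width: 0.0613
gripper_force: 24.3
```

```bash
python3 - <<'E'
from asc import *; from hyp import *
asc(235,325,164,216)
hyp([165,170,175,180],.007,.009,[0,0],1)
E
```

```text
164 .................................kkkkk....kkkkkkkkkkkkkkkkkkkkk.gggg......................
166 .................................kkkkkk..kkkkkkkkkkkkkkkkkkkkkk.....ggggg.................
168 ..................................kkkkkkkkk.......kkkkkkkkkkkk.....kkk....................
170 .....................................kkkkk...........kkkkkkkkkk....kkkkk..................
172 ......................................kkkk.............kkkkkkkk....kkkkk..................
174 ......................................g.kk..............kkkkkkkk..kkkkkk..................
176 ......................................g.kkk..............kkkkkkkkkkkkkk...................
178 .........................................##+..............kkkkkkkkkkkkk...................
180 .........................................###++++...........kkkkkkkkkk.....................
182 .....................................++#########++++++......kkkkkk........................
184 ...................................++#+###########+###+++.gg.kkk..........................
186 .................................+++###############
[... 1217 characters left out ...]
.........................................................
214 gggggggggggggggggggggggggggggggggggg......................................................
165 [[294, 189], [277, 181], [294, 186], [277, 179], [267, 225], [249, 217], [289, 193], [277, 187], [268, 221], [256, 215]] lowz -0.036
170 [[294, 189], [277, 181], [294, 186], [277, 179], [267, 223], [249, 214], [289, 193], [277, 187], [267, 219], [255, 213]] lowz -0.025
175 [[294, 189], [277, 182], [294, 186], [277, 179], [266, 220], [248, 212], [289, 193], [277, 187], [267, 216], [255, 210]] lowz -0.015
180 [[294, 190], [277, 182], [294, 186], [277, 179], [266, 217], [248, 209], [288, 193], [276, 187], [267, 214], [254, 208]] lowz -0.004
```

Request:
{"name": "arm_command", "arguments": {
  "targets": [
    {"x": 0,"y": 0,"z": 0.05,"twist": 0,"hand": 0.45},
    {"x": 0,"y": 0,"z": 0,"twist": 0,"hand": 0.45},
    {"x": 0,"y": 0,"z": -0.1,"twist": 0,"hand": 0.2},
    {"x": 0,"y": 0,"z": 0,"twist": 0,"hand": 0.1},
    {"x": 0,"y": 0,"z": 0,"twist": 0,"hand": 0.1},
    {"x": 0,"y": 0,"z": 0,"twist": 0,"hand": 0.05},
    {"x": 0,"y": 0,"z": -1,"twist": 0,"hand": 0.05},
    {"x": 0,"y": 0,"z": -3,"twist": 0,"hand": 0.05},
    {"x": 0,"y": 0,"z": -4,"twist": 0,"hand": 0.05},
    {"x": 0,"y": 0,"z": -4,"twist": 0,"hand": 0.05}
  ]
}}

```text
time_s: 28.47
eef_pos: [0.4485, -0.0063, 0.1198]
eef_rot: [[0.984, 0.176, -0.003], [0.176, -0.984, -0.002], [-0.003, 0.001, -1.0]]
wrist_force: [0.7, 0.4, 0.6]
width: 0.0811
gripper_force: 0.0
```

Request:
{"name": "arm_command", "arguments": {
  "targets": [
    {"x": 0,"y": 4,"z": -2,"twist": 0,"hand": 0.05},
    {"x": 0,"y": 4,"z": -2,"twist": 0,"hand": 0.05},
    {"x": 0,"y": 4,"z": 0,"twist": 0,"hand": 0.05},
    {"x": 0,"y": 4,"z": 0,"twist": 0,"hand": 0.05},
    {"x": 0,"y": 0,"z": 0,"twist": 0,"hand": 0.05},
    {"x": 0,"y": 0,"z": 0,"twist": 0,"hand": 0.05}
  ]
}}

```text
time_s: 28.97
eef_pos: [0.4768, -0.1614, 0.1572]
eef_rot: [[0.985, 0.17, 0.001], [0.17, -0.985, -0.002], [0.001, 0.002, -1.0]]
wrist_force: [-0.3, 0.1, -0.3]
width: 0.0808
gripper_force: 0.0
```

```bash
python3 - <<'E'
from h import *
o=env.get_obs(); print(o["time_s"],o["eef_pos"],o["wrist_force"])
A=cv2.imread("pics/raw_top0.png"); im=vision.get_image("top")[:,:,::-1].copy(); cv2.imwrite("pics/raw_top9.png",im)
f=cv2.GaussianBlur(im,(3,3),0).astype(float);B,G,R=f[...,0],f[...,1],f[...,2]; r=(R-G)/(R+G+B+1)*100
m=(r>19).astype(np.uint8);m[:140]=0;m[300:]=0
n,l,s,c=cv2.connectedComponentsWithStats(m);k=1+np.argmax(s[1:,4]);print(s[k],c[k])
cn=cv2.findContours((l==k).astype(np.uint8),0,2)[0][0]; q=cv2.boxPoints(cv2.minAreaRect(cn)).astype(float)
w=onz("top",q,.017); print(w.round(4),w.mean(0).round(4),np.linalg.norm(np.roll(w,-1,0)-w,axis=1).round(4))
# bystanders / guard change
for nm,(x,y,X,Y) in dict(plate=(65,200,140,275),jar=(380,215,430,260),shaker=(360,190,392,222),guard=(180,145,320,200)).items():
    print(nm,cv2.absdiff(A[y:Y,x:X],im[y:Y,x:X]).mean().round(2), cv2.phaseCorrelate(A[y:Y,x:X].mean(2),im[y:Y,x:X].mean(2)))
for y in range(s[k][1]-3,s[k][1]+s[k][3]+4,2): print(y,"".join("#" if v>19 else "+" if v>16 else "." for v in r[y,s[k][0]-4:s[k][0]+s[k][2]+4]))
E
```

```text
28.9667 [ 0.47679966 -0.16138519  0.15717352] [-0.31322428  0.06687405 -0.32136837]
[235 209  23  47 690] [246.13188406 231.68115942]
[[ 0.5799  0.0392  0.017 ]
 [ 0.5878 -0.0033  0.017 ]
 [ 0.4629 -0.0256  0.017 ]
 [ 0.4553  0.0161  0.017 ]] [0.5215 0.0066 0.017 ] [0.0432 0.1269 0.0424 0.1267]
plate 7.8 ((0.5326509795869399, 0.49087286946566877), 0.9118316968969048)
jar 6.52 ((0.01651063463862812, 0.5161489612414449), 0.9988577811824332)
shaker 12.27 ((-0.13055206483614157, -0.3967304057303913), 0.6803487682881374)
guard 6.58 ((-0.03861422516341406, 0.011441117272191548), 0.955832898856667)
206 ..........++++++++++++.........
208 .+++++++++++++++++++++.........
210 +++++++############+++.........
212 .++++##############++++........
214 .+++################+++........
216 .+++++##############++++.......
218 ..+++################+++.......
220 ..++++###############++++......
222 ...+++################+++......
224 ...++++###############+++......
226 ...++++###############++++.....
228 ....+++###############++++.....
230 ....++++###############+++.....
232 ....+++++##############++++....
234 .....+++################+++....
236 .....++++################+++...
238 ......+++###############++++...
240 ......++++###############+++...
242 ......++++###############++++..
244 .......+++###############++++..
246 .......+++################++++.
248 .......++++################++++
250 .......++++################++++
252 ........++++###############++++
254 ........++++######+##++++++++++
256 .........++++++++++++++#+++#+#+
258 .........+#+++++###+++++++.....
```

```bash
python3 -c "
from bench import env
print(env.close_job())"
```

```text
the job is handed in; nothing more can be done
None
```

The board leaned on the guard by itself at about 65–68°, then I took it again, drew it to about 30° past upright and laid it flat on its feet in front of the guard. The job was handed in at about 29 s. The guard and bystanders matched the first picture to within about a pixel, and I judged the final flatness from colour maps, since my ten picture views were used up.

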